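# Stock the buffet display stand and hang its menu sign

## Robot

A 6-joint arm with a two-finger parallel gripper is mounted at the origin on the work surface. World frame = base frame: x ahead of the robot, y to its left, z up, the work surface at z = 0. Lengths are in m, angles in rad, forces in N, time in s.
With the tool pointing down it reaches from about 0.425 to 0.95 m from the base axis. Payload 3.5 kg.
Tool frame: the origin (TCP) lies between the finger pads; the fingertips stand 25 mm ahead of it and the grasp point (between the pads) lies 6 mm ahead of it; z points along the fingers, y is the line along which they close (so a half turn about z gives the same grasp; the last joint's range is limited). The gripper opens to 85 mm and grips with 20 to 120 N. Pads are 22 mm wide; open, the fingers measure 114 mm over their backs; the gripper's body (76 mm by 85 mm) begins 54 mm behind the grasp point. The pads swing forward as they close: fully open they stand 13 mm farther back than shut.
Start: joints at [-1.349, 0.286, 1.577, -0, 1.279, -0.15], TCP at [0.245, -0.629, 0.256] pointing down, gripper open.
Joint ranges: [-2.77, 2.77], [-0.9, 2.22], [0.21, 2.48], [-1.53, 4.67], [0.24, 2.81], [-2.84, 2.84]. Speed limits (rad/s): [2.79, 2.79, 3.14, 3.14, 3.14, 3.14].

## Interface

Orientations are given as a unit quaternion [x, y, z, w].
In Python, from workcell import arm gives the robot as it stands. The module is installed in compiled form; this text tells all that it offers.
- The arm moves only by the tool servo_tool, never from a script. Its argument "deltas" is a list that holds one entry, the list of rows, each a list of 7 numbers: the closure, from -1 (fully open) to 1 (shut), then the shift along the tool's x, y, z in m, then the turn, a rotation vector about the tool's x, y, z in rad. A call has exactly 8 rows; each row is the pose to reach, as a shift and turn from the pose commanded when the call began, along the tool's axes at that moment; what a row does not reach only later rows make up. A row lasts 1/12 s, in which the tool goes at most 41.7 mm and 7.16 degrees, less where a joint would pass 70% of its speed; a pose out of reach is approached as far as the arm can. A call with a gripper value outside its range is refused whole. The fingers move at their own pace and stop on an object; "force" is the grip in N (left out, the last holds). Time passes only in rows, so rows that repeat a pose let the fingers close, or fill a call up. It gives the time, the measured TCP pose, the force, the opening and the grip force at its end, in the units of the state.
- arm.observe(): the state, without advancing time (a new reading comes with each control period).
- arm.read_camera(name): name is "scene" or "top" or "wrist"; returns the picture (480x640x3 uint8, red, green, blue); there is no depth.
- arm.camera_model(name): a dict with "camera_matrix" (3x3 intrinsics, pixels), "world_to_cam" (4x4, takes a point from world to camera coordinates). Camera axes: x right, y down, z forward; pixel columns grow to the right and rows downward; lengths in m; the calibration is good to about 2 mm. A picture is of the moment at which its call begins: read the wrist's pose just before it. camera_model takes no time and is no camera call; for the wrist camera it gives the pose at the moment of the call.
- arm.sign_off(): hands the job in; it is judged then, once.
Trained networks look in the newest picture that a camera, given by its name, has taken for a name from the list of things; names that differ only in an ending like _2 or _b are one class to them, and where a whole thing is asked for, a point or a joint stands for the part that bears it (a point fixed in the world has none). Each returns a list of dicts, best first, with "confidence" (0 to 1); they miss things now and then, are a little off and sometimes report something else, mostly with a low value. They report only what shows in the picture. A call takes as long as a camera call. They do not tell look-alikes from the thing itself.
- arm.search_frame(camera, name): "at" ([row, column] in pixels, amid what is visible of it).
The state is a dict: "time_s": time; "joints": joint angles; "joint_vel": joint speeds; "tau": joint torques, N m; "ee_pos": TCP position; "tool_rot": TCP orientation; "ft_force": force on the tool from outside, world axes, zero at the start; "torque": the same for the moment, N m; "grip_width": finger opening in m; "finger_force": force on a finger pad.
Only numpy, scipy, OpenCV 4.12 (cv2) and the standard library are available. Lean on these libraries where they do the work, as an engineer would, in place of code of your own. Each camera call takes 0.05 s, during which the arm holds its last target. There are 200 camera calls.

## Task

Stand the two small amber jars (not the larger one) upright on the wooden tray and let go of them, then slide the loaded tray into the display stand until it is fully home against the back stop. When the tray is in, hang the folded metal menu sign astride the steel rail above the opening, one leaf on each side, and let go. Keep the jars upright and leave everything else on the table where it is.

Things in the scene. Friction and masses are not known exactly. Their poses are not given: they have to be found in the camera images.
- stand: Fixed dark-wood display stand with a glass roof on four corner posts; 180 deep (x), 226 wide (y), roof from 115 to 125 mm above the table. Origin: centre of its footprint. Open front towards its -x; the tray enters along its +x, sliding on the table, and is home with tray origin at stand x=+3, y=0. The rail overhangs the tray's grip there: the gripper must lean back from the stand.
- mouth (a point): Middle of the slot's mouth on the table, at stand x=-90, y=0. Two side guides, 30 high, 190 apart, run from here to x=+78; inward lips (24 to 30 mm up, 175 apart) cover the tray's rim. Flared lead-ins reach out to x=-120, about 200 apart at the ends.
- stop (a point): Middle of the back stop's inner face, at stand x=+78, y=0, 9 mm above the table: the tray's +x edge rests here when home.
- rail (a point): Middle of the steel rail's axis, at stand x=-128, y=0, 170 mm above the table. The rail runs along the stand's y, 12 mm in diameter, free for 200 mm of length between two 10 mm brackets (at y=-107 and +107) that lead back from its ends to the roof. The roof's front edge is 38 mm behind the rail's axis. Axes as the stand's.
- tray: Loose wooden tray, 150 long (x), 180 wide (y), floor 6 thick, rim walls 6 thick and 18 high overall; 0.4 kg. Origin: centre of its underside. From its front (-x) a tongue 34 wide, 6 thick, runs out to x=-139 and carries the upright grip. It goes into the stand with its +x end first; tray x = stand x when home.
- grip (a point): Gripping point on the tray's upright wooden grip at tray x=-125, y=0, z=45 mm. The grip is 20 wide across the tray (y), 24 along x, and stands from 6 to 56 mm above the tray's underside. Axes as the tray's.
- sign: Loose folded steel menu sign standing on its two leaves like an upside-down U. Each leaf is 110 wide (y), 3 thick; 32 over the outside of the leaves (x), 26 between them, 78 high; 0.12 kg. Origin: middle between the leaves' lower edges. z up when standing; the fold runs along its y. The two sides are alike.
- fold (a point): Middle of the inside of the sign's fold (underside of its top), 75 mm above the sign's origin; the part that rests on the rail.
- jar_a: Small amber glass jar with brass cap, diameter 52, 70 high, about 0.17 kg. Origin: centre of its underside; z up.
- jar_b: The other small amber jar, same as jar_a.
- tall_jar: Bystander: large amber jar, diameter 64, 100 high; not for the tray. Origin: centre of underside.
- tape: Bystander: flat cardboard ring (tape core), diameter 72, 24 high, lying on the table.
- mug: Bystander: white mug, diameter 76, 85 high.
- bottle: Bystander: green glass bottle, diameter 70, 220 high.
- spatula: Bystander: spatula lying on the table close to the robot.
Things that resemble listed ones, but are neither listed nor needed, are in the scene too. What is shaped like the jar_a but blue or purple is not meant.

How it is judged:
By the outcome, as a careful person would: the job done as asked, in the order asked, and still so for the second after the job is handed in, with the robot touching nothing.
It also fails if it takes over 72 s, if anything falls off the work surface, if the arm or the gripper's body presses on something with over 40 N, if the wrist force passes 120 N, or if a joint passes its speed limit or range.

## Working session

There is one attempt and no reset: what is moved stays moved. The work goes in short steps, Python scripts to look and compute and a tool call to move; the robot and the scene stay as the last step left them, time stands still between calls to the robot, and variables do not carry over. Pictures are saved under pics/ and viewed, at most 10 in all, crops included, and the job is handed in when it is done.

Besides the shell and the picture viewer there is one more tool, called after ">>>" as a command line: name --argument value ..., lists and objects as JSON in quotes. servo_tool: Moves the arm, as the interface text tells. Its arguments: {"type":"object","properties":{"deltas":{"type":"array","items":{"type":"array","items":{"type":"array","items":{"type":"number"}}}},"force":{"type":"number"}},"required":["deltas"]}

```bash
mkdir -p pics; ls
python3 - <<'E'
from workcell import arm
import cv2,numpy as np
print(arm.observe())
for c in ("scene","top"):
    im=arm.read_camera(c); cv2.imwrite(f"pics/{c}0.png",im[:,:,::-1])
    m=arm.camera_model(c); print(c,np.round(m["camera_matrix"],1).tolist(),np.round(m["world_to_cam"],4).tolist())
    for n in ("jar_a","tray","grip","sign","stand","rail","tall_jar"):
        print(n,[(np.round(d["at"]).tolist(),round(d["confidence"],2)) for d in arm.search_frame(c,n)][:5])
print(arm.observe()["time_s"])
E
```

```text
pics
{'time_s': 0.0, 'joints': array([-1.34901904e+00,  2.87173668e-01,  1.57821341e+00, -4.72168403e-05,
        1.27861148e+00, -1.50005508e-01]), 'joint_vel': array([ 0.00015011,  0.000285  , -0.00083741,  0.00082387,  0.0026178 ,
       -0.00045293]), 'tau': array([-4.18872705e-04, -4.05984342e+01, -2.92622459e+01, -1.44367082e-04,
        5.93338205e-03,  9.84098136e-07]), 'ee_pos': array([ 0.24508915, -0.62826986,  0.25492207]), 'tool_rot': array([ 9.82769918e-01,  1.84829222e-01, -6.57448433e-05, -1.20136761e-03]), 'ft_force': array([-0.49461328, -0.40717711, -0.78406926]), 'torque': array([ 0.02099845, -0.011814  ,  0.00188109]), 'finger_force': 0.0, 'grip_width': 0.0855853583368636}
scene [[464.3, 0.0, 317.9], [0.0, 464.3, 243.4], [0.0, 0.0, 1.0]] [[-0.0592, 0.9982, 0.0087, 0.0181], [0.8401, 0.0545, -0.5396, -0.391], [-0.5391, -0.0247, -0.8419, 1.5772], [0.0, 0.0, 0.0, 1.0]]
jar_a [([208.0, 468.0], 0.94), ([275.0, 450.0], 0.89), ([206.0, 428.0], 0.89), ([236.0, 458.0], 0.68)]
tray [([272.0, 307.0], 0.76), ([234.0, 459.0], 0.7), ([302.0, 416.0], 0.26)]
grip [([274.0, 306.0], 0.67), ([238.0, 457.0], 0.27)]
sign [([259.0, 194.0], 0.66), ([234.0, 388.0], 0.62), ([336.0, 374.0], 0.46)]
stand [([257.0, 194.0], 0.58)]
rail [([252.0, 195.0], 0.81)]
tall_jar [([303.0, 418.0], 0.76)]
top [[531.0, 0.0, 315.4], [0.0, 531.0, 235.7], [0.0, 0.0, 1.0]] [[-0.0106, -0.9999, 0.002, 0.0256], [-0.9968, 0.0104, -0.0791, 0.5701], [0.0791, -0.0028, -0.9969, 1.6391], [0.0, 0.0, 0.0, 1.0]]
jar_a [([241.0, 204.0], 0.85), ([306.0, 215.0], 0.53), ([282.0, 192.0], 0.5), ([314.0, 180.0], 0.5)]
tray [([237.0, 327.0], 0.57)]
grip [([241.0, 325.0], 0.89), ([229.0, 423.0], 0.41)]
sign [([277.0, 256.0], 0.68)]
stand [([233.0, 419.0], 0.86)]
rail [([229.0, 425.0], 0.74)]
tall_jar [([211.0, 234.0], 0.68), ([294.0, 366.0], 0.54)]
0.8
```

View pics/scene0.png

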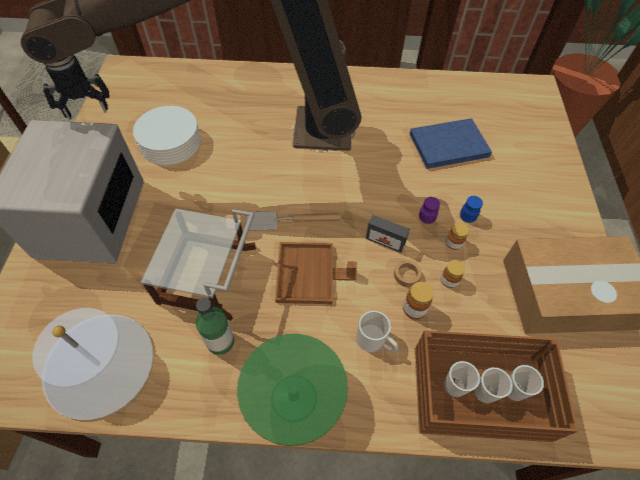

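View pics/top0.png

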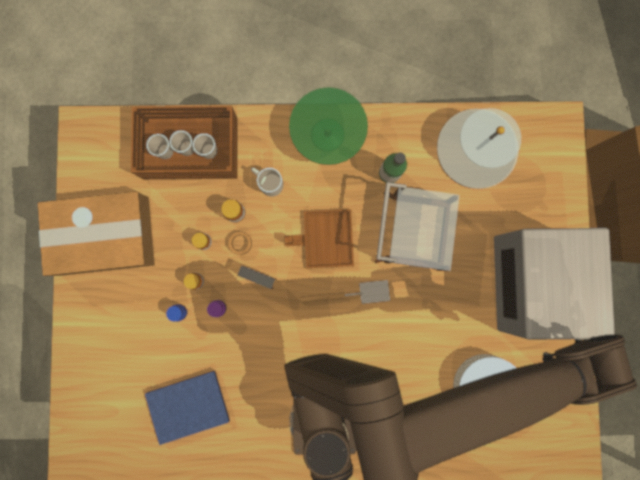

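The scene view shows the stand at about (195,255) with its rail at col 245. The tray is at (305,272) with its grip pointing right, the sign at (387,234), and the amber jars at (457,236) and (453,274). The big jar is at (418,302). In the top view the jars are at (200,241) and (191,281), and the sign is at (257,277).

```bash
cat > h.py <<'E'
import numpy as np,cv2
from workcell import arm
from scipy.spatial.transform import Rotation as R
def P(c,m=None):
    m=m or arm.camera_model(c); return np.array(m["camera_matrix"])@np.array(m["world_to_cam"])[:3]
def plane(Pm,uv,z):   # pixel (col,row) -> world at height z
    H=np.c_[Pm[:,0],Pm[:,1],Pm[:,2]*z+Pm[:,3]]; q=np.linalg.solve(H,[uv[0],uv[1],1]); return np.r_[q[:2]/q[2],z]
def tri(P1,a,P2,b):
    X=cv2.triangulatePoints(P1,P2,np.float64(a).reshape(2,1),np.float64(b).reshape(2,1)); X=(X[:3]/X[3]).ravel()
    e=[np.linalg.norm((p@np.r_[X,1])[:2]/(p@np.r_[X,1])[2]-q) for p,q in((P1,a),(P2,b))]
    return X.round(4),np.round(e,1)
def crop(fn,out,u0,v0,u1,v1,s):
    im=cv2.imread(fn)[v0:v1,u0:u1]; im=cv2.resize(im,None,fx=s,fy=s,interpolation=cv2.INTER_CUBIC)
    for u in range((u0+19)//20*20,u1,20): cv2.putText(im,str(u),(int((u-u0)*s),9),0,.33,(0,0,255)); cv2.line(im,(int((u-u0)*s),10),(int((u-u0)*s),16),(0,0,255))
    for v in range((v0+19)//20*20,v1,20): cv2.putText(im,str(v),(0,int((v-v0)*s)),0,.33,(0,0,255)); cv2.line(im,(20,int((v-v0)*s)),(26,int((v-v0)*s)),(0,0,255))
    cv2.imwrite(out,im)
E
python3 - <<'E'
from h import *
crop("pics/top0.png","pics/tc.png",170,170,470,330,2.66)
crop("pics/scene0.png","pics/sc.png",140,190,490,330,2.28)
E
```

```text
(no output)
```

View pics/tc.png

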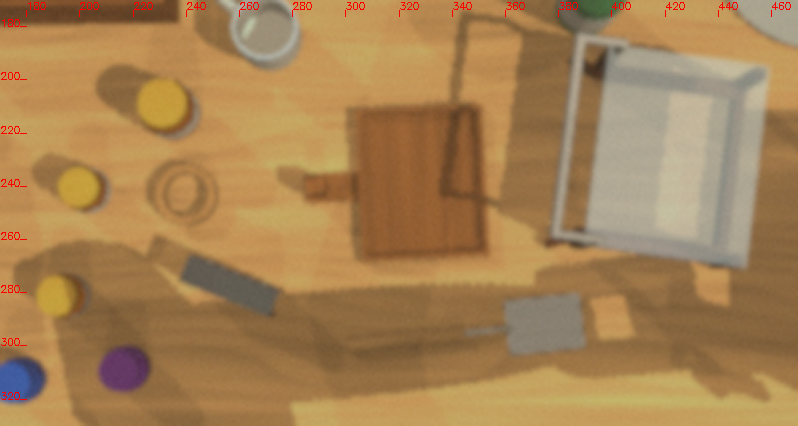

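View pics/sc.png

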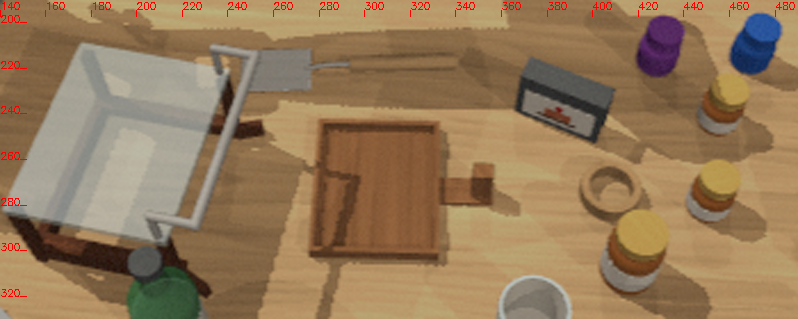

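Run:
```python
from h import *
T,S=P("top"),P("scene")
t=lambda x,y:(170+x/2.66,170+y/2.66)
s=lambda x,y:(140+x/2.28,190+y/2.28)
for n,a,b in [("jar1cap",t(78,187),s(718,175)),("jar2cap",t(56,296),s(730,88)),("grip top",t(313,187),s(484,169)),
 ("rail end +x",t(582,40),s(195,222)),("rail end -x",t(557,235),s(248,58)),("sign top",t(230,285),s(568,81)),
 ("tray c1",t(480,105),s(310,257)),("tray c2",t(487,251),s(318,121)),("tray c3",t(358,109),s(440,257)),("tray c4",t(361,257),s(440,122)),
 ("sign L",t(185,268),s(607,96)),("sign R",t(275,303),s(528,67)),("roof a",t(768,68),s(8,212)),("roof b",t(746,266),s(82,44)),("tall cap",t(162,105),s(640,232)),("spat",t(360,327),s(315,60)),("bottle",t(590,-20),s(146,262))]:
    print(n,*tri(T,a,S,b))
o=arm.observe(); print(R.from_quat(o["tool_rot"]).as_matrix().round(3).tolist())
m=arm.camera_model("wrist"); W=np.array(m["world_to_cam"]); Rt=R.from_quat(o["tool_rot"]).as_matrix()
C=-W[:3,:3].T@W[:3,3]; print("cam in tool",(Rt.T@(C-o["ee_pos"])).round(4),(W[:3,:3]@Rt).round(3).tolist(),m["camera_matrix"])
```

```text
jar1cap [0.5564 0.3729 0.0664] [0.1 0.1]
jar2cap [0.4326 0.3985 0.065 ] [0.3 0.4]
grip top [0.5549 0.1055 0.048 ] [0.1 0.1]
rail end +x [ 0.7031 -0.1918  0.1641] [0.5 0.8]
rail end -x [ 0.4928 -0.1643  0.1581] [0.6 0.9]
sign top [0.4429 0.2002 0.0761] [0.6 0.8]
tray c1 [ 0.6552 -0.0921 -0.0049] [0.4 0.6]
tray c2 [ 0.4796 -0.0978  0.0142] [0.1 0.2]
tray c3 [0.6506 0.0561 0.0056] [1.  1.5]
tray c4 [0.474  0.0515 0.0183] [0.2 0.3]
sign L [0.4624 0.2487 0.0773] [0.2 0.2]
sign R [0.4221 0.1511 0.0716] [1.  1.5]
roof a [ 0.678  -0.4061  0.1121] [0.8 1.2]
roof b [ 0.4572 -0.3738  0.1185] [0.5 0.7]
tall cap [0.6469 0.2737 0.0891] [0. 0.]
spat [ 0.4143 -0.0154  0.0859] [23.5 32.6]
bottle [ 0.7641 -0.2081  0.1981] [3.6 6. ]
[[0.932, 0.363, 0.0], [0.363, -0.932, 0.0], [0.0, 0.0, -1.0]]
cam in tool [ 0.0667 -0.0017 -0.1177] [[0.001, 1.0, 0.001], [-0.965, 0.001, -0.263], [-0.263, -0.0, 0.965]] [[349.95325424   0.         319.05692485]
 [  0.         349.95325424 239.35827092]
 [  0.           0.           1.        ]]
```

```bash
cat >> h.py <<'E'
def Rt(yaw=0,lean=0):
    return R.from_euler('z',yaw,degrees=True)*R.from_matrix([[0,1,0],[1,0,0],[0,0,-1]])*R.from_euler('y',-lean,degrees=True)
def plan(targets):
    "targets: (pos,yaw,lean) ; prints shift, turn for each, chained from the measured pose"
    o=arm.observe(); p,r=o["ee_pos"],R.from_quat(o["tool_rot"])
    print("t",round(o["time_s"],2),"p",p.round(4),"q",o["joints"].round(2),"w",round(o["grip_width"],4),"F",o["ft_force"].round(1))
    for q,y,l in targets:
        q=np.array(q); g=Rt(y,l); d=r.inv().apply(q-p); v=(r.inv()*g).as_rotvec()
        print(d.round(4),v.round(3),"rows",round(max(np.linalg.norm(d)/.0417,np.degrees(np.linalg.norm(v))/7.16),1)); p,r=q,g
E
python3 - <<'E'
from h import *
plan([([.5,-.2,.25],0,0),([.556,.1,.23],0,0),([.556,.373,.16],0,0),([.556,.373,.046],0,0)])
T=P("top")
for n,u in (("spat a",(505,300)),("spat b",(585,350)),("spat handle",(345,338))): print(n,plane(T,(170+u[0]/2.66,170+u[1]/2.66),.01))
E
```

```text
t 0.8 p [ 0.2453 -0.6288  0.2563] q [-1.35  0.29  1.58  0.    1.28 -0.15] w 0.0855 F [-0.1 -0.6 -0.2]
[ 0.3931 -0.307   0.0063] [ 0.    -0.    -1.199] rows 12.0
[0.3   0.056 0.02 ] [0. 0. 0.] rows 7.3
[0.273 0.    0.07 ] [0. 0. 0.] rows 6.8
[0.    0.    0.114] [0. 0. 0.] rows 2.7
spat a [ 0.42187945 -0.11798157  0.01      ]
spat b [ 0.36241436 -0.21090802  0.01      ]
spat handle [0.37942625 0.07071264 0.01      ]
```

>>> servo_tool --deltas '[[[-1,0.26,-0.2,0.004,0,0,-0.9],[-1,0.26,-0.2,0.004,0,0,-0.9],[-1,0.26,-0.2,0.004,0,0,-0.9],[-1,0.26,-0.2,0.004,0,0,-0.9],[-1,0.26,-0.2,0.004,0,0,-0.9],[-1,0.26,-0.2,0.004,0,0,-0.9],[-1,0.26,-0.2,0.004,0,0,-0.9],[-1,0.26,-0.2,0.004,0,0,-0.9]]]' --force 30

```text
time_s: 1.47
ee_pos: [0.4157, -0.3458, 0.2526]
tool_rot: [0.803, 0.596, 0.0, 0.0]
ft_force: [0.4, -0.4, -0.1]
grip_width: 0.0855
finger_force: 0.0
```

Run:
```python
from h import *
plan([([.54,-.08,.24],0,0),([.556,.22,.2],0,0),([.556,.373,.046],0,0)])
```

```text
t 1.47 p [ 0.4157 -0.3458  0.2526] q [-0.88 -0.01  1.91  0.    1.24 -0.59] w 0.0855 F [ 0.4 -0.4 -0.1]
[0.2904 0.042  0.0127] [ 0.001 -0.    -0.294] rows 7.0
[0.3   0.016 0.04 ] [0. 0. 0.] rows 7.3
[0.153 0.    0.154] [0. 0. 0.] rows 5.2
```

>>> servo_tool --deltas '[[[-1,0.29,0.042,0.013,0,0,-0.294],[-1,0.29,0.042,0.013,0,0,-0.294],[-1,0.29,0.042,0.013,0,0,-0.294],[-1,0.29,0.042,0.013,0,0,-0.294],[-1,0.29,0.042,0.013,0,0,-0.294],[-1,0.29,0.042,0.013,0,0,-0.294],[-1,0.29,0.042,0.013,0,0,-0.294],[-1,0.29,0.042,0.013,0,0,-0.294]]]'

```text
time_s: 2.13
ee_pos: [0.5419, -0.0775, 0.2393]
tool_rot: [0.707, 0.708, 0.001, -0.001]
ft_force: [-1.5, 0.1, 0.4]
grip_width: 0.0852
finger_force: 0.0
```

>>> servo_tool --deltas '[[[-1,0.3,0.016,0.04,0,0,0],[-1,0.3,0.016,0.04,0,0,0],[-1,0.3,0.016,0.04,0,0,0],[-1,0.3,0.016,0.04,0,0,0],[-1,0.3,0.016,0.04,0,0,0],[-1,0.3,0.016,0.04,0,0,0],[-1,0.3,0.016,0.04,0,0,0],[-1,0.3,0.016,0.04,0,0,0]]]'

```text
time_s: 2.8
ee_pos: [0.557, 0.2211, 0.1986]
tool_rot: [0.707, 0.707, 0.0, -0.001]
ft_force: [-0.3, -0.4, 0.2]
grip_width: 0.0853
finger_force: 0.0
```

Run:
```python
from h import *
plan([([.556,.373,.15],0,0),([.556,.373,.046],0,0)])
im=arm.read_camera("wrist"); cv2.imwrite("pics/w1.png",im[:,:,::-1]); M=P("wrist")
for n,z in (("jar_a",.035),("sign",.04),("tape",.012)):
    for d in arm.search_frame("wrist",n)[:4]: print(n,round(d["confidence"],2),np.round(d["at"]),plane(M,d["at"][::-1],z).round(3))
```

```text
t 2.8 p [0.557  0.2211 0.1986] q [0.21 0.18 1.82 0.   1.15 0.21] w 0.0853 F [-0.3 -0.4  0.2]
[ 0.1518 -0.0011  0.0488] [-0.001 -0.002 -0.001] rows 3.8
[0.    0.    0.104] [0. 0. 0.] rows 2.5
jar_a 0.68 [ 26. 321.] [0.558 0.37  0.035]
jar_a 0.59 [89. 47.] [0.353 0.329 0.035]
sign 0.84 [251. 175.] [0.437 0.204 0.04 ]
tape 0.82 [206. 305.] [0.545 0.237 0.012]
tape 0.35 [299. 550.] [0.774 0.148 0.012]
```

>>> servo_tool --deltas '[[[-1,0.152,-0.001,0.03,0,0,0],[-1,0.152,-0.001,0.03,0,0,0],[-1,0.152,-0.001,0.03,0,0,0],[-1,0.152,-0.001,0.06,0,0,0],[-1,0.152,-0.001,0.152,0,0,0],[-1,0.152,-0.001,0.152,0,0,0],[-1,0.152,-0.001,0.152,0,0,0],[-1,0.152,-0.001,0.152,0,0,0]]]'

```text
time_s: 3.67
ee_pos: [0.5551, 0.3653, 0.0423]
tool_rot: [0.71, 0.705, -0.005, -0.002]
ft_force: [-0.2, -0.2, -0.3]
grip_width: 0.0856
finger_force: 0.0
```

>>> servo_tool --deltas '[[[1,0,0,0,0,0,0],[1,0,0,0,0,0,0],[1,0,0,0,0,0,0],[1,0,0,0,0,0,0],[1,0,0,0,0,0,0],[1,0,0,0,0,0,0],[1,0,0,0,0,0,0],[1,0,0,0,0,0,0]]]'

```text
time_s: 4.33
ee_pos: [0.5603, 0.3692, 0.0518]
tool_rot: [0.709, 0.705, 0.003, 0.002]
ft_force: [-0.2, -1.6, 6.8]
grip_width: 0.0501
finger_force: 31.9
```

Run:
```python
from h import *
o=arm.observe();p=o["ee_pos"]
plan([([p[0],p[1],.14],0,0),([.56,.2,.2],0,0),([.52,-.02,.13],0,0),([.519,-.02,.056],0,0)])
```

```text
t 4.33 p [0.5603 0.3692 0.0518] q [ 0.43  0.5   1.7  -0.    0.93  0.44] w 0.0501 F [-0.2 -1.6  6.8]
[ 0.0002  0.0006 -0.0882] [ 0.007 -0.002 -0.005] rows 2.1
[-0.1692 -0.0003 -0.06  ] [0. 0. 0.] rows 4.3
[-0.22 -0.04  0.07] [0. 0. 0.] rows 5.6
[ 0.    -0.001  0.074] [0. 0. 0.] rows 1.8
```

>>> servo_tool --deltas '[[[1,0,0,-0.1,0.007,-0.002,-0.005],[1,0,0,-0.1,0.007,-0.002,-0.005],[1,0,0,-0.12,0.007,-0.002,-0.005],[1,-0.18,0,-0.13,0.007,-0.002,-0.005],[1,-0.18,0,-0.13,0.007,-0.002,-0.005],[1,-0.18,0,-0.13,0.007,-0.002,-0.005],[1,-0.18,0,-0.13,0.007,-0.002,-0.005],[1,-0.18,0,-0.13,0.007,-0.002,-0.005]]]'

```text
time_s: 5.0
ee_pos: [0.5569, 0.1843, 0.1789]
tool_rot: [0.708, 0.706, -0.003, -0.0]
ft_force: [0.8, 0.3, -1.1]
grip_width: 0.0498
finger_force: 32.2
```

>>> servo_tool --deltas '[[[1,-0.21,-0.041,0.06,0,0,0],[1,-0.21,-0.041,0.06,0,0,0],[1,-0.21,-0.041,0.06,0,0,0],[1,-0.21,-0.041,0.06,0,0,0],[1,-0.21,-0.041,0.06,0,0,0],[1,-0.21,-0.041,0.06,0,0,0],[1,-0.21,-0.041,0.06,0,0,0],[1,-0.21,-0.041,0.06,0,0,0]]]'

```text
time_s: 5.67
ee_pos: [0.5156, -0.022, 0.1187]
tool_rot: [0.708, 0.706, -0.003, -0.001]
ft_force: [1.3, 0.2, -1.7]
grip_width: 0.0499
finger_force: 32.2
```

Run:
```python
from h import *
plan([([.519,-.02,.059],0,0)])
im=arm.read_camera("wrist"); cv2.imwrite("pics/w2.png",im[:,:,::-1])
```

```text
t 5.67 p [ 0.5156 -0.022   0.1187] q [-0.24  0.1   2.06 -0.    0.98 -0.23] w 0.0499 F [ 1.3  0.2 -1.7]
[0.0021 0.0038 0.0597] [-0.006  0.002 -0.002] rows 1.4
```

View pics/w2.png

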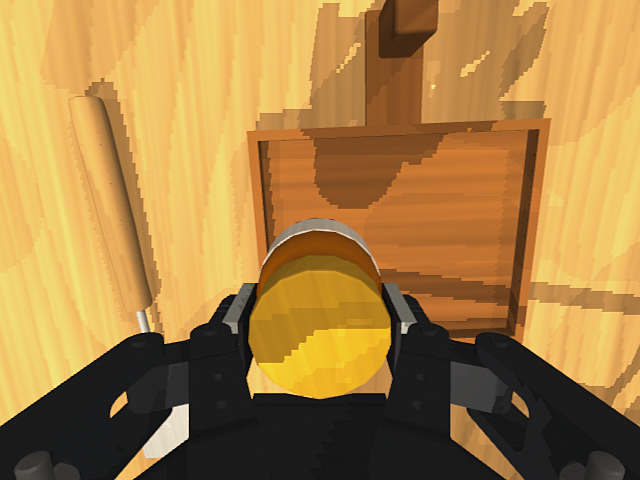

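Jar is held over the tray's left half. The tray's front rim corners are at (248,131) and (551,119), the far right rim corner is near (520,338), and the grip top is near (420,10).

Run:
```python
from h import *
M=P("wrist")
for n,uv,z in (("c4",(248,131),.018),("c3",(551,119),.018),("c1",(520,340),.018),("grip tongue base",(395,125),.006)): print(n,plane(M,uv,z).round(4))
```

```text
c4 [0.4726 0.0543 0.018 ]
c3 [0.6519 0.061  0.018 ]
c1 [ 0.6559 -0.0857  0.018 ]
grip tongue base [0.5626 0.0583 0.006 ]
```

>>> servo_tool --deltas '[[[1,0.002,0.004,0.04,-0.006,0.002,-0.002],[1,0.002,0.004,0.05,-0.006,0.002,-0.002],[1,0.002,0.004,0.058,-0.006,0.002,-0.002],[1,0.002,0.004,0.06,-0.006,0.002,-0.002],[1,0.002,0.004,0.06,-0.006,0.002,-0.002],[1,0.002,0.004,0.06,-0.006,0.002,-0.002],[1,0.002,0.004,0.06,-0.006,0.002,-0.002],[1,0.002,0.004,0.06,-0.006,0.002,-0.002]]]'

```text
time_s: 6.38
ee_pos: [0.5196, -0.0197, 0.0589]
tool_rot: [0.706, 0.708, 0.0, 0.001]
ft_force: [0.6, -0.2, -0.8]
grip_width: 0.0498
finger_force: 32.6
```

>>> servo_tool --deltas '[[[1,0,0,0.001,0,0,0],[-0.6,0,0,0.001,0,0,0],[-0.6,0,0,0.001,0,0,0],[-0.6,0,0,0.001,0,0,0],[-0.6,0,0,0.001,0,0,0],[-0.6,0,0,-0.03,0,0,0],[-0.6,0,0,-0.07,0,0,0],[-0.6,0,0,-0.1,0,0,0]]]'

```text
time_s: 7.05
ee_pos: [0.5192, -0.0197, 0.1599]
tool_rot: [0.706, 0.708, -0.0, -0.0]
ft_force: [0.8, -0.1, -0.2]
grip_width: 0.0685
finger_force: 0.0
```

Run:
```python
from h import *
plan([([.52,.2,.2],0,0),([.433,.3985,.16],0,0),([.433,.3985,.048],0,0)])
im=arm.read_camera("wrist"); cv2.imwrite("pics/w3.png",im[:,:,::-1]); M=P("wrist")
for d in arm.search_frame("wrist","jar_a")[:4]: print(round(d["confidence"],2),np.round(d["at"]),plane(M,d["at"][::-1],.05).round(3))
```

```text
t 7.05 p [ 0.5192 -0.0197  0.1599] q [-0.23  0.05  2.04 -0.    1.06 -0.24] w 0.0685 F [ 0.8 -0.1 -0.2]
[ 0.2197  0.0012 -0.0401] [-0.001  0.     0.002] rows 5.4
[ 0.1985 -0.087   0.04  ] [0. 0. 0.] rows 5.3
[0.    0.    0.112] [0. 0. 0.] rows 2.7
0.7 [238. 322.] [ 0.527 -0.016  0.05 ]
```

>>> servo_tool --deltas '[[[-0.6,0.22,0.001,-0.04,0,0,0],[-1,0.22,0.001,-0.04,0,0,0],[-1,0.22,0.001,-0.04,0,0,0],[-1,0.22,0.001,-0.04,0,0,0],[-1,0.22,0.001,-0.04,0,0,0],[-1,0.22,0.001,-0.04,0,0,0],[-1,0.31,-0.04,-0.03,0,0,0],[-1,0.31,-0.04,-0.03,0,0,0]]]'

```text
time_s: 7.82
ee_pos: [0.4851, 0.2769, 0.1895]
tool_rot: [0.707, 0.707, 0.0, -0.0]
ft_force: [0.3, 0.6, 0.9]
grip_width: 0.085
finger_force: 0.0
```

Run:
```python
from h import *
plan([([.433,.3985,.14],0,0),([.433,.3985,.048],0,0)])
im=arm.read_camera("wrist"); cv2.imwrite("pics/w4.png",im[:,:,::-1]); M=P("wrist")
for d in arm.search_frame("wrist","jar_a")[:4]: print(round(d["confidence"],2),np.round(d["at"]),plane(M,d["at"][::-1],.04).round(3), im[int(d["at"][0]),int(d["at"][1])])
```

```text
t 7.82 p [0.4851 0.2769 0.1895] q [0.34 0.1  1.92 0.   1.12 0.34] w 0.085 F [0.3 0.6 0.9]
[ 0.1216 -0.0521  0.0496] [-0. -0.  0.] rows 3.4
[0.    0.    0.092] [0. 0. 0.] rows 2.2
0.93 [ 60. 246.] [0.428 0.407 0.04 ] [213 169  36]
0.68 [163. 135.] [0.342 0.337 0.04 ] [132  53 149]
0.59 [ 10. 124.] [0.347 0.437 0.04 ] [12 44 97]
```

>>> servo_tool --deltas '[[[-1,0.122,-0.053,0.02,0,0,0],[-1,0.122,-0.053,0.02,0,0,0],[-1,0.122,-0.053,0.03,0,0,0],[-1,0.122,-0.053,0.06,0,0,0],[-1,0.122,-0.053,0.1,0,0,0],[-1,0.122,-0.053,0.14,0,0,0],[-1,0.122,-0.053,0.14,0,0,0],[-1,0.122,-0.053,0.14,0,0,0]]]'

```text
time_s: 8.58
ee_pos: [0.4298, 0.3958, 0.0466]
tool_rot: [0.707, 0.708, -0.004, -0.001]
ft_force: [0.2, 0.6, 0.2]
grip_width: 0.0854
finger_force: 0.0
```

>>> servo_tool --deltas '[[[1,0,0,0,0,0,0],[1,0,0,0,0,0,0],[1,0,0,0,0,0,0],[1,0,0,0,0,0,0],[1,0,0,0,0,0,0],[1,0,0,0,0,0,0],[1,0,0,0,0,0,0],[1,0,0,0,0,0,0]]]'

```text
time_s: 9.25
ee_pos: [0.4343, 0.3987, 0.0538]
tool_rot: [0.706, 0.708, 0.003, 0.001]
ft_force: [0.6, -2.5, 6.6]
grip_width: 0.0499
finger_force: 30.8
```

Run:
```python
from h import *
o=arm.observe();p=o["ee_pos"]
plan([([p[0],p[1],.18],0,0),([.52,.2,.19],0,0),([.611,-.018,.13],0,0)])
```

```text
t 9.25 p [0.4343 0.3987 0.0538] q [ 0.57  0.35  1.91 -0.    0.88  0.57] w 0.0499 F [ 0.6 -2.5  6.6]
[ 0.0004  0.0007 -0.1262] [ 0.005 -0.003  0.002] rows 3.0
[-0.1987  0.0857 -0.01  ] [0. 0. 0.] rows 5.2
[-0.218  0.091  0.06 ] [0. 0. 0.] rows 5.8
```

>>> servo_tool --deltas '[[[1,0,0,-0.126,0.005,-0.003,0.002],[1,0,0,-0.126,0.005,-0.003,0.002],[1,0,0,-0.126,0.005,-0.003,0.002],[1,-0.2,0.086,-0.136,0.005,-0.003,0.002],[1,-0.2,0.086,-0.136,0.005,-0.003,0.002],[1,-0.2,0.086,-0.136,0.005,-0.003,0.002],[1,-0.2,0.086,-0.136,0.005,-0.003,0.002],[1,-0.2,0.086,-0.136,0.005,-0.003,0.002]]]'

```text
time_s: 9.92
ee_pos: [0.5148, 0.2049, 0.1868]
tool_rot: [0.707, 0.707, -0.002, -0.0]
ft_force: [1.5, 0.6, -1.5]
grip_width: 0.0501
finger_force: 32.7
```

>>> servo_tool --deltas '[[[1,-0.219,0.091,0.05,0,0,0],[1,-0.219,0.091,0.05,0,0,0],[1,-0.219,0.091,0.05,0,0,0],[1,-0.219,0.091,0.05,0,0,0],[1,-0.219,0.091,0.05,0,0,0],[1,-0.219,0.091,0.05,0,0,0],[1,-0.219,0.091,0.05,0,0,0],[1,-0.219,0.091,0.05,0,0,0]]]'

```text
time_s: 10.58
ee_pos: [0.6054, -0.0145, 0.1357]
tool_rot: [0.708, 0.706, -0.003, -0.001]
ft_force: [0.8, 0.8, -1.6]
grip_width: 0.05
finger_force: 32.7
```

Run:
```python
from h import *
plan([([.612,-.018,.0605],0,0)])
im=arm.read_camera("wrist"); cv2.imwrite("pics/w5.png",im[:,:,::-1])
```

```text
t 10.58 p [ 0.6054 -0.0145  0.1357] q [-0.19  0.26  1.84 -0.    1.04 -0.18] w 0.05 F [ 0.8  0.8 -1.6]
[-0.0033  0.0071  0.0751] [-0.006  0.003 -0.004] rows 1.8
```

View pics/w5.png

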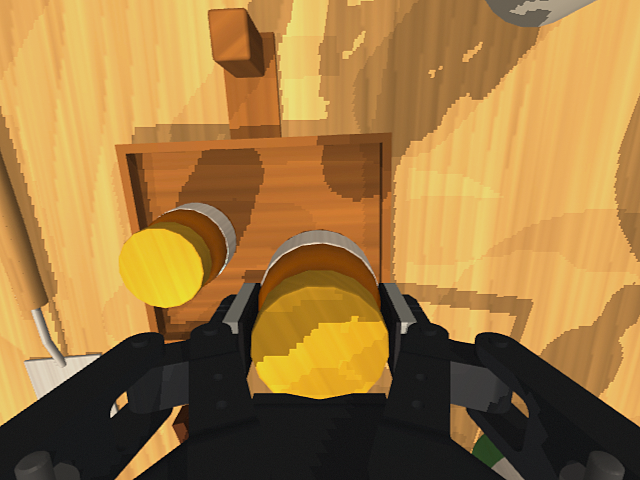

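Jar 1 stands upright at the left with its cap at (162,265). Jar 2 is held over the right half.

>>> servo_tool --deltas '[[[1,-0.003,0.007,0.03,-0.006,0.003,-0.004],[1,-0.003,0.007,0.05,-0.006,0.003,-0.004],[1,-0.003,0.007,0.065,-0.006,0.003,-0.004],[1,-0.003,0.007,0.075,-0.006,0.003,-0.004],[1,-0.003,0.007,0.075,-0.006,0.003,-0.004],[1,-0.003,0.007,0.075,-0.006,0.003,-0.004],[1,-0.003,0.007,0.075,-0.006,0.003,-0.004],[1,-0.003,0.007,0.075,-0.006,0.003,-0.004]]]'

```text
time_s: 11.3
ee_pos: [0.6121, -0.0152, 0.0612]
tool_rot: [0.705, 0.709, 0.001, 0.001]
ft_force: [0.1, 0.0, -2.4]
grip_width: 0.0502
finger_force: 34.7
```

Run:
```python
from h import *
plan([])
m=plane
```

```text
t 11.3 p [ 0.6121 -0.0152  0.0612] q [-0.19  0.38  1.85  0.    0.91 -0.2 ] w 0.0502 F [ 0.1  0.  -2.4]
```

>>> servo_tool --deltas '[[[1,0,0,0.002,0,0,0],[1,0,0,0.002,0,0,0],[-0.6,0,0,0.002,0,0,0],[-0.6,0,0,0.002,0,0,0],[-0.6,0,0,0.002,0,0,0],[-0.6,0,0,-0.03,0,0,0],[-0.6,0,0,-0.07,0,0,0],[-0.6,0,0,-0.11,0,0,0]]]'

```text
time_s: 11.97
ee_pos: [0.6105, -0.0156, 0.1699]
tool_rot: [0.706, 0.708, -0.001, -0.002]
ft_force: [0.9, 0.1, -0.2]
grip_width: 0.0684
finger_force: 0.0
```

>>> servo_tool --deltas '[[[-0.6,0.06,-0.04,-0.09,0,0,0],[-0.6,0.06,-0.04,-0.09,0,0,0],[-0.6,0.06,-0.04,-0.09,0,0,0],[-0.6,0.06,-0.04,-0.09,0,0,0],[-0.6,0.06,-0.04,-0.09,0,0,0],[-0.6,0.06,-0.04,-0.09,0,0,0],[-0.6,0.06,-0.04,-0.09,0,0,0],[-0.6,0.06,-0.04,-0.09,0,0,0]]]'

```text
time_s: 12.63
ee_pos: [0.5709, 0.0435, 0.258]
tool_rot: [0.706, 0.708, -0.001, -0.001]
ft_force: [-0.5, 0.4, 0.1]
grip_width: 0.0686
finger_force: 0.0
```

Run:
```python
from h import *
plan([])
im=arm.read_camera("wrist"); cv2.imwrite("pics/w6.png",im[:,:,::-1]); np.save("w6.npy",P("wrist"))
```

```text
t 12.63 p [0.5709 0.0435 0.258 ] q [-0.1   0.06  1.83 -0.    1.25 -0.1 ] w 0.0686 F [-0.5  0.4  0.1]
```

View pics/w6.png

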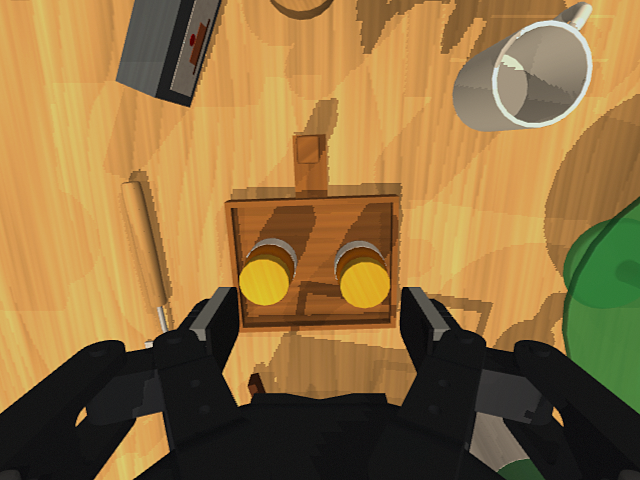

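Both jars stand upright in the tray, with caps at (265,281) and (364,284). The grip top is at about (309,150), and the rim corners are (226,203), (400,197), (244,330) and (397,325).

Run:
```python
from h import *
M=np.load("w6.npy")
for n,uv,z in (("grip",(309,150),.056),("c4",(226,203),.018),("c3",(400,197),.018),("c2",(244,330),.018),("c1",(397,325),.018),("jar1",(265,281),.076),("jar2",(364,284),.076)): print(n,plane(M,uv,z).round(4))
def grip_tcp(g,yaw,lean,back=0): # TCP so that grasp point (6mm ahead) is at g
    return np.array(g)-Rt(yaw,lean).apply([0,0,.006+back])
a=grip_tcp([.5605,.107,.042],2,40)
pre=a-Rt(2,40).apply([0,0,.11]); print(a,pre)
plan([(pre,2,40),(a,2,40)])
```

```text
grip [0.5608 0.1067 0.056 ]
c4 [0.4738 0.0528 0.018 ]
c3 [0.6528 0.0598 0.018 ]
c2 [ 0.4847 -0.0931  0.018 ]
c1 [ 0.6588 -0.0858  0.018 ]
jar1 [ 0.5206 -0.0097  0.076 ]
jar2 [ 0.6116 -0.0121  0.076 ]
[0.5603654  0.11085438 0.04659627] [0.55789778 0.18151794 0.13086116]
t 12.68 p [0.571  0.0435 0.2581] q [-0.1   0.06  1.83 -0.    1.25 -0.1 ] w 0.0682 F [0.4 0.7 1.2]
[ 0.138  -0.0123  0.1274] [-0.014 -0.698 -0.029] rows 5.6
[0.   0.   0.11] [0. 0. 0.] rows 2.6
```

>>> servo_tool --deltas '[[[-0.6,0.138,-0.012,0.127,-0.014,-0.698,-0.029],[-0.6,0.138,-0.012,0.127,-0.014,-0.698,-0.029],[-0.6,0.138,-0.012,0.127,-0.014,-0.698,-0.029],[-0.6,0.138,-0.012,0.127,-0.014,-0.698,-0.029],[-0.6,0.138,-0.012,0.127,-0.014,-0.698,-0.029],[-0.6,0.138,-0.012,0.127,-0.014,-0.698,-0.029],[-0.6,0.138,-0.012,0.127,-0.014,-0.698,-0.029],[-0.6,0.138,-0.012,0.127,-0.014,-0.698,-0.029]]]'

```text
time_s: 13.35
ee_pos: [0.5585, 0.1824, 0.1314]
tool_rot: [0.652, 0.677, -0.237, 0.246]
ft_force: [-0.0, -0.0, 0.4]
grip_width: 0.0681
finger_force: 0.0
```

Run:
```python
from h import *
a=np.array([.5605,.107,.042])-Rt(2,40).apply([0,0,.006])
print(R.from_quat(arm.observe()["tool_rot"]).as_matrix().round(3).tolist())
plan([(a,2,40)])
im=arm.read_camera("wrist"); cv2.imwrite("pics/w7.png",im[:,:,::-1]); np.save("w7.npy",P("wrist"))
print(arm.camera_model("wrist")["world_to_cam"])
```

```text
[[-0.028, 0.999, 0.023], [0.766, 0.036, -0.642], [-0.642, 0.0, -0.766]]
t 13.35 p [0.5585 0.1824 0.1314] q [ 0.38  0.41  1.77 -0.68  1.31  0.64] w 0.0681 F [-0.  -0.   0.4]
[-0.0003 -0.0007  0.111 ] [ 0.001 -0.001  0.001] rows 2.7
[[ 0.99936043  0.03564181  0.00289756 -0.56555609]
 [ 0.01800132 -0.57143846  0.82044746  0.01881483]
 [ 0.03089801 -0.81987057 -0.57171458  0.34005179]
 [ 0.          0.          0.          1.        ]]
```

View pics/w7.png

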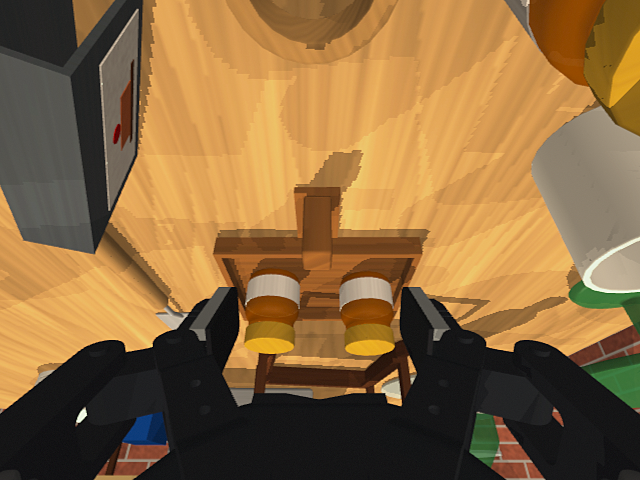

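The grip is centred between the fingers (317,230). Both jars are upright, and the stand's posts are straight ahead. Approach along the tool axis and grip.

>>> servo_tool --deltas '[[[-0.6,0,-0.001,0.04,0,0,0],[-0.6,0,-0.001,0.08,0,0,0],[-0.6,0,-0.001,0.111,0,0,0],[-0.6,0,-0.001,0.111,0,0,0],[-0.6,0,-0.001,0.111,0,0,0],[-0.6,0,-0.001,0.111,0,0,0],[0,0,-0.001,0.111,0,0,0],[0,0,-0.001,0.111,0,0,0]]]' --force 50

```text
time_s: 14.07
ee_pos: [0.5623, 0.1117, 0.0506]
tool_rot: [0.654, 0.676, -0.234, 0.248]
ft_force: [-0.6, 0.6, 0.1]
grip_width: 0.0452
finger_force: 0.0
```

>>> servo_tool --deltas '[[[1,0,0,0,0,0,0],[1,0,0,0,0,0,0],[1,0,0,0,0,0,0],[1,0,0,0,0,0,0],[1,0,0,0,0,0,0],[1,0,0,0,0,0,0],[1,0,0,0,0,0,0],[1,0,0,0,0,0,0]]]'

```text
time_s: 14.73
ee_pos: [0.5609, 0.1116, 0.0493]
tool_rot: [0.653, 0.676, -0.236, 0.247]
ft_force: [-2.3, 4.9, 6.0]
grip_width: 0.0195
finger_force: 51.2
```

Run:
```python
from h import *
plan([])
# refine the rail and stand pose: rail ends by the scene+top pixels at the known height 0.17
T,S=P("top"),P("scene")
t=lambda x,y:(170+x/2.66,170+y/2.66); s=lambda x,y:(140+x/2.28,190+y/2.28)
for a,b in ((t(582,40),s(195,222)),(t(557,235),s(248,58))): print(plane(T,a,.17).round(4),plane(S,b,.17).round(4))
yaw=-98;c,sn=np.cos(np.radians(yaw)),np.sin(np.radians(yaw)); A=np.array([[c,-sn],[sn,c]]); o=np.array([.580,-.305])
for n,q in (("roof corners",[(90,113,.125),(90,-113,.125),(-90,113,.125),(-90,-113,.125)]),("rail",[(-128,107,.17),(-128,-107,.17)])):
    for x,y,z in q:
        w=np.r_[o+A@[x/1000,y/1000],z,1]; u=T@w;v=S@w; u=u[:2]/u[2];v=v[:2]/v[2]
        print(n,w[:2].round(3),"topcrop",((u-170)*2.66).round(),"scenecrop",((v-[140,190])*2.28).round())
```

```text
t 14.73 p [0.5609 0.1116 0.0493] q [ 0.27  0.48  1.86 -0.77  1.13  0.69] w 0.0195 F [-2.3  4.9  6. ]
[ 0.7023 -0.1923  0.17  ] [ 0.706  -0.1887  0.17  ]
[ 0.4921 -0.1611  0.17  ] [ 0.5014 -0.1641  0.17  ]
roof corners [ 0.679 -0.41 ] topcrop [772.  66.] scenecrop [ -2. 207.]
roof corners [ 0.456 -0.378] topcrop [750. 268.] scenecrop [75. 39.]
roof corners [ 0.704 -0.232] topcrop [612.  45.] scenecrop [161. 238.]
roof corners [ 0.481 -0.2  ] topcrop [588. 247.] scenecrop [224.  65.]
rail [ 0.704 -0.193] topcrop [583.  39.] scenecrop [191. 220.]
rail [ 0.492 -0.163] topcrop [559. 235.] scenecrop [250.  51.]
```

Run:
```python
from h import *
M=np.load("w6.npy"); print("mug",plane(M,(540,72),.085).round(3))
a=np.radians(-98); X=np.array([np.cos(a),np.sin(a)]); o=np.array([.580,-.305])
n=Rt(-8,40).apply([0,0,1]); p=arm.observe()["ee_pos"]; r=R.from_quat(arm.observe()["tool_rot"])
g=p+r.apply([0,0,.006]); print("g",g)
tcp=lambda sx:np.r_[o+X*sx, g[2]]-n*.006
plan([(tcp(-.33),-8,40),(tcp(-.235),-8,40),(tcp(-.14),-8,40),(tcp(-.122),-8,40)])
```

```text
mug [0.738 0.165 0.085]
g [0.56107022 0.10777769 0.04470737]
t 14.73 p [0.5609 0.1116 0.0493] q [ 0.27  0.48  1.86 -0.77  1.13  0.69] w 0.0195 F [-2.3  4.9  6. ]
[-0.0675  0.0625  0.0569] [ 0.115 -0.     0.131] rows 2.6
[-0.0728 -0.      0.0611] [0. 0. 0.] rows 2.3
[-0.0728 -0.      0.0611] [0. 0. 0.] rows 2.3
[-0.0138 -0.      0.0116] [0. 0. 0.] rows 0.4
```

>>> servo_tool --deltas '[[[1,-0.004,0.004,0.0035,0.007,0,0.008],[1,-0.0125,0.0115,0.0105,0.021,0,0.024],[1,-0.0235,0.022,0.02,0.04,0,0.046],[1,-0.035,0.0325,0.0295,0.06,0,0.068],[1,-0.0465,0.043,0.039,0.079,0,0.09],[1,-0.057,0.053,0.048,0.097,0,0.111],[1,-0.064,0.0595,0.054,0.109,0,0.124],[1,-0.0675,0.0625,0.057,0.115,0,0.131]]]'

```text
time_s: 15.4
ee_pos: [0.6271, 0.025, 0.0493]
tool_rot: [0.711, 0.615, -0.258, 0.224]
ft_force: [-3.6, 9.2, 8.6]
grip_width: 0.0191
finger_force: 51.9
```

Run:
```python
from h import *
im=arm.read_camera("top"); cv2.imwrite("pics/top1.png",im[:,:,::-1])
im=arm.read_camera("scene"); cv2.imwrite("pics/scene1.png",im[:,:,::-1])
crop("pics/scene1.png","pics/s1.png",140,180,440,340,2.66)
plan([])
print(R.from_quat(arm.observe()["tool_rot"]).as_matrix().round(3).tolist())
```

```text
t 15.5 p [0.6274 0.0244 0.0493] q [ 0.1   0.58  1.71 -0.74  1.17  0.65] w 0.0193 F [0.8 1.  4.9]
[[0.109, 0.99, -0.089], [0.758, -0.141, -0.637], [-0.643, 0.002, -0.766]]
```

View pics/s1.png

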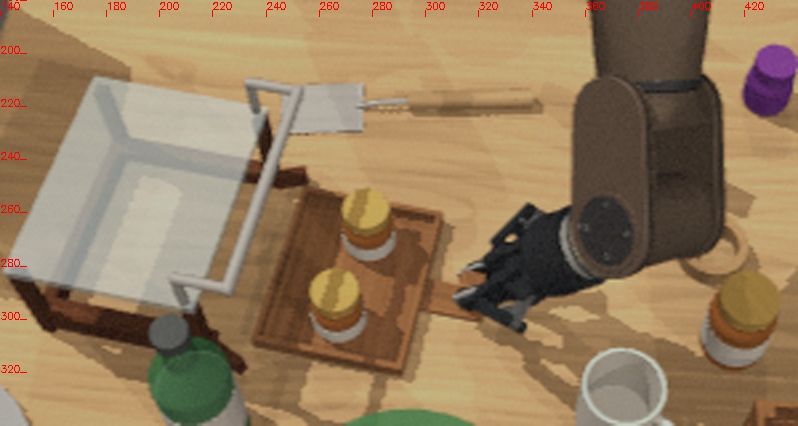

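The tray is lined up in front of the slot with the jars upright. Its rim corners are at crop (302,190), (253,342), (442,210) and (403,373), and the lead-in ends are near (305,178) and (243,370).

Run:
```python
from h import *
S=P("scene"); a=np.radians(-98); A=np.array([[np.cos(a),-np.sin(a)],[np.sin(a),np.cos(a)]]); o=np.array([.580,-.305])
for n,q,z in (("lead -y",(302,190),.018),("lead +y",(253,342),.018),("trail -y",(442,210),.018),("trail +y",(403,373),.018),("flare -y",(305,176),.03),("flare +y",(244,368),.015)):
    w=plane(S,(140+q[0]/2.66,180+q[1]/2.66),z); print(n,w.round(4),"in stand",(A.T@(w[:2]-o)).round(4))
```

```text
lead -y [ 0.5142 -0.1669  0.018 ] in stand [-0.1276 -0.0844]
lead +y [ 0.689 -0.191  0.018] in stand [-0.1281  0.092 ]
trail -y [ 0.529  -0.0193  0.018 ] in stand [-0.2758 -0.0903]
trail +y [ 0.7119 -0.0433  0.018 ] in stand [-0.2775  0.0942]
flare -y [ 0.5043 -0.1638  0.03  ] in stand [-0.1293 -0.0946]
flare +y [ 0.7151 -0.196   0.015 ] in stand [-0.1267  0.1186]
```

>>> servo_tool --deltas '[[[1,-0.004,0.003,0.003,0,0,0],[1,-0.013,0.003,0.011,0,0,0],[1,-0.024,0.003,0.02,0,0,0],[1,-0.035,0.003,0.029,0,0,0],[1,-0.046,0.003,0.039,0,0,0],[1,-0.057,0.003,0.048,0,0,0],[1,-0.067,0.003,0.056,0,0,0],[1,-0.073,0.003,0.061,0,0,0]]]'

```text
time_s: 16.17
ee_pos: [0.6174, -0.0694, 0.0493]
tool_rot: [0.709, 0.618, -0.256, 0.225]
ft_force: [2.6, 9.1, 5.3]
grip_width: 0.0193
finger_force: 51.4
```

>>> servo_tool --deltas '[[[1,-0.004,0,0.003,0,0,0],[1,-0.011,0,0.009,0,0,0],[1,-0.02,0,0.017,0,0,0],[1,-0.03,0,0.025,0,0,0],[1,-0.04,0,0.033,0,0,0],[1,-0.049,0,0.041,0,0,0],[1,-0.057,0,0.048,0,0,0],[1,-0.061,0,0.0515,0,0,0]]]'

```text
time_s: 16.83
ee_pos: [0.6066, -0.1484, 0.0493]
tool_rot: [0.709, 0.618, -0.256, 0.226]
ft_force: [1.9, 10.0, 6.5]
grip_width: 0.0192
finger_force: 51.7
```

Run:
```python
from h import *
o=np.array([.580,-.305]);a=np.radians(-98); A=np.array([[np.cos(a),-np.sin(a)],[np.sin(a),np.cos(a)]])
s=arm.observe(); g=s["ee_pos"]+R.from_quat(s["tool_rot"]).apply([0,0,.006]); print("grip in stand",A.T@(g[:2]-o),g[2],s["ft_force"],s["joints"].round(2))
print(R.from_quat(s["tool_rot"]).as_matrix().round(3).tolist())
```

```text
grip in stand [-0.15488417  0.00461167] 0.04471781577646946 [1.89445175 9.97632829 6.46338911] [-0.17  0.5   1.82 -0.87  1.    0.52]
[[0.106, 0.991, -0.085], [0.76, -0.136, -0.636], [-0.642, 0.003, -0.767]]
```

>>> servo_tool --deltas '[[[1,-0.003,0,0.0025,0,0,0],[1,-0.007,0,0.006,0,0,0],[1,-0.011,0,0.009,0,0,0],[1,-0.014,0,0.012,0,0,0],[1,-0.017,0,0.014,0,0,0],[1,-0.019,0,0.016,0,0,0],[1,-0.021,0,0.0175,0,0,0],[1,-0.022,0,0.0185,0,0,0]]]'

```text
time_s: 17.5
ee_pos: [0.605, -0.1723, 0.0494]
tool_rot: [0.71, 0.618, -0.252, 0.226]
ft_force: [6.3, 29.9, 11.7]
grip_width: 0.0197
finger_force: 54.5
```

>>> servo_tool --deltas '[[[1,-0.0005,0,0.0005,0,0,0],[1,-0.001,0,0.001,0,0,0],[1,-0.002,0,0.0015,0,0,0],[1,-0.0025,0,0.002,0,0,0],[1,-0.003,0,0.0025,0,0,0],[1,-0.0035,0,0.003,0,0,0],[1,-0.004,0,0.0035,0,0,0],[1,-0.0045,0,0.004,0,0,0]]]'

```text
time_s: 18.17
ee_pos: [0.6052, -0.1726, 0.0494]
tool_rot: [0.71, 0.619, -0.248, 0.225]
ft_force: [4.9, 49.6, 20.3]
grip_width: 0.0189
finger_force: 58.0
```

>>> servo_tool --deltas '[[[1,-0.002,0,0.0016,0,0,0],[1,-0.004,0,0.0032,0,0,0],[1,-0.005,0,0.004,0,0,0],[1,-0.005,0.004,0.004,0,0,0],[1,-0.005,0.004,0.004,0,0,0],[1,-0.005,-0.004,0.004,0,0,0],[1,-0.005,-0.004,0.004,0,0,0],[1,-0.005,-0.003,0.004,0,0,0]]]'

```text
time_s: 18.83
ee_pos: [0.6048, -0.1741, 0.0494]
tool_rot: [0.71, 0.622, -0.242, 0.226]
ft_force: [9.8, 62.6, 19.9]
grip_width: 0.0191
finger_force: 65.2
```

>>> servo_tool --deltas '[[[1,0.004,0.002,-0.0032,0,0,0],[1,0.008,0.002,-0.0065,0,0,0],[1,0.011,0.002,-0.0095,0,0,0],[1,0.011,0.002,-0.0095,0,0,0],[0.3,0.011,0.002,-0.0095,0,0,0],[0.3,0.011,0.002,-0.0095,0,0,0],[0.3,0.011,0.002,-0.0095,0,0,0],[0.3,0.011,0.002,-0.0095,0,0,0]]]'

```text
time_s: 19.5
ee_pos: [0.5992, -0.176, 0.0473]
tool_rot: [0.709, 0.617, -0.259, 0.223]
ft_force: [0.1, -0.3, 0.6]
grip_width: 0.0299
finger_force: 0.0
```

Run:
```python
from h import *
plan([])
```

```text
t 19.5 p [ 0.5992 -0.176   0.0473] q [-0.22  0.5   1.83 -0.89  0.97  0.5 ] w 0.0299 F [ 0.1 -0.3  0.6]
```

>>> servo_tool --deltas '[[[0,0,0,-0.02,0,0,0],[0,0,0,-0.05,0,0,0],[0,0,0,-0.09,0,0,0],[0,0,0,-0.13,0,0,0],[0,0,0,-0.17,0,0,0],[0,0,0,-0.17,0,0,0],[0,0,0,-0.17,0,0,0],[0,0,0,-0.17,0,0,0]]]'

```text
time_s: 20.17
ee_pos: [0.6148, -0.0676, 0.1774]
tool_rot: [0.709, 0.617, -0.259, 0.223]
ft_force: [-0.4, -0.8, -0.2]
grip_width: 0.0427
finger_force: 0.0
```

Run:
```python
from h import *
im=arm.read_camera("wrist"); cv2.imwrite("pics/A.png",im[:,:,::-1]); np.save("A.npy",P("wrist"))
plan([([.60,-.08,.30],-8,0)])
```

```text
t 20.22 p [ 0.6142 -0.0679  0.1764] q [-0.04  0.34  1.76 -0.74  1.23  0.43] w 0.0425 F [-0.2 -0.1 -0.8]
[-0.0901 -0.0129 -0.0857] [-0.004  0.698  0.001] rows 5.6
```

>>> servo_tool --deltas '[[[0,-0.09,-0.013,-0.086,-0.004,0.698,0.001],[0,-0.09,-0.013,-0.086,-0.004,0.698,0.001],[0,-0.09,-0.013,-0.086,-0.004,0.698,0.001],[0,-0.09,-0.013,-0.086,-0.004,0.698,0.001],[0,-0.09,-0.013,-0.086,-0.004,0.698,0.001],[0,-0.09,-0.013,-0.086,-0.004,0.698,0.001],[0,-0.09,-0.013,-0.086,-0.004,0.698,0.001],[0,-0.09,-0.013,-0.086,-0.004,0.698,0.001]]]'

```text
time_s: 20.88
ee_pos: [0.5998, -0.0806, 0.2998]
tool_rot: [0.755, 0.655, -0.001, 0.0]
ft_force: [-0.0, 0.5, -0.8]
grip_width: 0.043
finger_force: 0.0
```

Run:
```python
from h import *
im=arm.read_camera("wrist"); cv2.imwrite("pics/B.png",im[:,:,::-1]); np.save("B.npy",P("wrist"))
im=arm.read_camera("scene"); cv2.imwrite("pics/C.png",im[:,:,::-1])
im=arm.read_camera("top"); cv2.imwrite("pics/T2.png",im[:,:,::-1])
# sign yaw from earlier triangulation
L=np.array([.4624,.2487]);r=np.array([.4221,.1511]); print(np.degrees(np.arctan2(*(L-r)[::-1])))
plan([([.45,.15,.28],-22,0),([.443,.2,.2],-22,0)])
```

```text
67.56378811997928
t 21.03 p [ 0.6004 -0.0785  0.3005] q [-0.3   0.1   1.71 -0.    1.33 -0.16] w 0.0427 F [-0.6  0.1  0.2]
[ 0.2056 -0.1805  0.0203] [0.001 0.001 0.246] rows 6.6
[ 0.0437 -0.0252  0.08  ] [0. 0. 0.] rows 2.3
```

>>> servo_tool --deltas '[[[0,0.19,-0.17,0.02,0,0,0.25],[0,0.19,-0.17,0.02,0,0,0.25],[0,0.19,-0.17,0.02,0,0,0.25],[0,0.19,-0.17,0.02,0,0,0.25],[0,0.19,-0.17,0.02,0,0,0.25],[0,0.19,-0.17,0.02,0,0,0.25],[0,0.19,-0.17,0.02,0,0,0.25],[0,0.19,-0.17,0.02,0,0,0.25]]]'

```text
time_s: 21.7
ee_pos: [0.457, 0.1353, 0.281]
tool_rot: [0.829, 0.56, 0.001, 0.001]
ft_force: [-0.1, -0.4, -0.1]
grip_width: 0.0428
finger_force: 0.0
```

Run:
```python
from h import *
plan([])
im=arm.read_camera("wrist"); cv2.imwrite("pics/D.png",im[:,:,::-1]); np.save("D.npy",P("wrist"))
def tile(fn,u0,v0,w,h):
    im=cv2.resize(cv2.imread(fn)[v0:v0+h,u0:u0+w],(400,300),interpolation=cv2.INTER_AREA if w>400 else cv2.INTER_CUBIC)
    return im
A=tile("pics/A.png",0,0,640,480);B=tile("pics/B.png",0,0,640,480);C=tile("pics/C.png",135,195,140,105);D=tile("pics/D.png",0,0,640,480)
cv2.imwrite("pics/comp.png",np.vstack([np.hstack([A,B]),np.hstack([C,D])]))
```

```text
t 21.7 p [0.457  0.1353 0.281 ] q [ 0.08 -0.19  2.02 -0.    1.3   0.46] w 0.0428 F [-0.1 -0.4 -0.1]
```

View pics/comp.png

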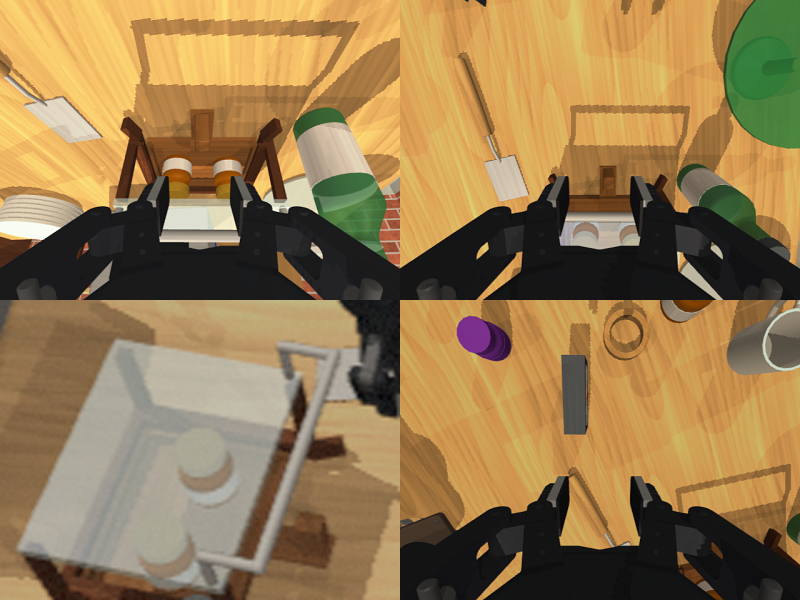

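Tile A shows both jars upright inside under the roof, with the rail as the light line near A(205,237). Tile B shows the tray in, with the grip at B-tile (208,180) and the rail near row 215. Tile D shows the sign's top face, from D-tile (162,55) to (187,134).

Run:
```python
from h import *
Am,Bm,Dm=[np.load(x+".npy") for x in "ABD"]
a=np.radians(-98); X=np.array([np.cos(a),np.sin(a)]);Y=np.array([-X[1],X[0]]); o=np.array([.580,-.305])
def pj(M,x,y,z): w=M@np.r_[o+X*x+Y*y,z,1]; return (w[:2]/w[2]).round(1)
for n,q in (("rail",(-.128,0,.17)),("rail+60",(-.128,.06,.17)),("roof edge",(-.09,0,.125)),("grip top mid",(-.122,0,.056)),("grip outer top edge",(-.134,0,.056)),("tray rim front",(-.072,0,.018)),("flare -",(-.12,-.1,.03)),("flare +",(-.12,.1,.03)),("lip front",(-.09,.0875,.03))): print(n,"A",pj(Am,*q),"B",pj(Bm,*q))
for f,us,v0,v1 in (("B",(290,335,360),255,400),("A",(290,345),160,400)):
    im=cv2.imread(f"pics/{f}.png")
    for u in us:
        g=im[v0:v1,u-1:u+2].mean(1); d=np.abs(np.diff(g,axis=0)).sum(1)
        print(f,u,[(v0+int(k)+1,g[k+1].round().astype(int).tolist()) for k in np.where(d>25)[0]])
im=cv2.imread("pics/D.png")
for v in (100,150,200): print("D row",v,[(u,im[v,u].tolist()) for u in range(250,320) if np.abs(im[v,u].astype(int)-im[v,u-1]).sum()>40])
for u in (265,280): print("D col",u,[(v,im[v,u].tolist()) for v in range(60,240) if np.abs(im[v,u].astype(int)-im[v-1,u]).sum()>40])
```

```text
rail A [318.5 381.6] B [334.2 357.1]
rail+60 A [410.8 382. ] B [408.5 357.1]
roof edge A [318.8 334.4] B [331.8 364.2]
grip top mid A [319.2 242.1] B [330.  302.3]
grip outer top edge A [319.2 233.8] B [330.  292.4]
tray rim front A [319.3 239. ] B [328.7 325.3]
flare - A [207.9 219. ] B [245.9 294.3]
flare + A [430.9 219.8] B [412.7 294.3]
lip front A [409.8 238.9] B [400.7 317. ]
B 290 [(292, [55, 104, 146]), (312, [17, 39, 72]), (318, [27, 61, 103]), (319, [31, 72, 123]), (339, [75, 78, 77]), (340, [84, 92, 98]), (341, [93, 102, 110]), (342, [100, 113, 122]), (344, [120, 133, 143]), (345, [133, 146, 157]), (346, [146, 161, 173]), (347, [158, 174, 185]), (348, [168, 185, 197]), (350, [182, 202, 218]), (351, [191, 213, 224]), (352, [170, 191, 205]), (353, [157, 175, 186]), (354, [129, 145, 153]), (355, [132, 138, 136]), (356, [185, 185, 190]), (357, [98, 114, 137]), (370, [142, 151, 162]), (371, [170, 175, 174]), (378, [169, 182, 187]), (394, [21, 21, 21])]
B 335 [(265, [35, 71, 108]), (266, [15, 40, 72]), (267, [27, 66, 112]), (269, [23, 52, 85]), (284, [31, 75, 129]), (303, [24, 5
[... 2687 characters left out ...]
(295, [62, 63, 64]), (296, [21, 20, 20]), (299, [33, 44, 58]), (300, [51, 91, 126]), (301, [62, 113, 159]), (305, [68, 129, 177]), (306, [86, 161, 213])]
D row 150 [(260, [72, 92, 109]), (261, [74, 73, 72]), (296, [31, 30, 28]), (297, [89, 103, 111]), (298, [104, 118, 145]), (299, [4, 16, 95]), (300, [28, 58, 95]), (301, [49, 93, 129]), (305, [69, 131, 175]), (306, [88, 163, 213])]
D row 200 [(261, [77, 134, 182]), (262, [76, 84, 91]), (296, [60, 61, 61]), (298, [75, 84, 92]), (299, [39, 34, 30]), (300, [40, 72, 101]), (301, [67, 129, 181]), (302, [78, 147, 205])]
D col 265 [(87, [83, 141, 174]), (88, [76, 70, 65]), (215, [76, 134, 185])]
D col 280 [(88, [83, 78, 71]), (215, [74, 132, 183])]
```

Run:
```python
from h import *
Am,Bm,Dm=[np.load(x+".npy") for x in "ABD"]
for y in (0,): print("rail",*tri(Am,(318.5,377.5),Bm,(334,347)))
print("B at .17",plane(Bm,(334,347),.17),plane(Bm,(290,347),.17),"grip top",plane(Bm,(330,293.5),.056),"rail yaw pts A",plane(Bm,(290,346.9),.17)-plane(Bm,(360,347),.17))
for uv in ((277.2,88),(279.2,215),(278.5,151.5)): print("sign",plane(Dm,uv,.078).round(4))
d=plane(Dm,(276.8,100),.078)-plane(Dm,(279.2,200),.078); yaw=np.degrees(np.arctan2(d[1],d[0]))-90; print("yaw",yaw)
c=plane(Dm,(278.5,151.5),.078)
plan([(np.r_[c[:2],.17],yaw,0),(np.r_[c[:2],.071],yaw,0)])
```

```text
rail [ 0.599  -0.1694  0.1695] [0.2 0.1]
B at .17 [ 0.59886745 -0.16906825  0.17      ] [ 0.56398905 -0.16418699  0.17      ] grip top [ 0.59842371 -0.17361877  0.056     ] rail yaw pts A [-0.05547047  0.0078546   0.        ]
sign [0.4676 0.2531 0.078 ]
sign [0.425  0.1518 0.078 ]
sign [0.4476 0.2047 0.078 ]
yaw -22.342709488842686
t 21.75 p [0.4582 0.134  0.2814] q [ 0.07 -0.18  2.02 -0.    1.3   0.46] w 0.0424 F [0.4 0.1 0.1]
[ 0.0616 -0.0368  0.1113] [0.004 0.    0.005] rows 3.2
[0.    0.    0.099] [0. 0. 0.] rows 2.4
```

Run:
```python
from h import *
n=Rt(-8,40).apply([0,0,1]); f=lambda x,y,z:np.array([x,y,z])-.025*n
plan([([.56,.05,.22],-8,20),(f(.607,-.107,.037),-8,40),(f(.6015,-.1505,.037),-8,40),(f(.5990,-.1683,.037),-8,40)])
```

```text
t 21.75 p [0.4582 0.134  0.2814] q [ 0.07 -0.18  2.02 -0.    1.3   0.46] w 0.0424 F [0.4 0.1 0.1]
[-0.0396  0.1257  0.0619] [-0.039 -0.347 -0.243] rows 3.5
[-0.0688  0.0684  0.1994] [ 0.    -0.349  0.   ] rows 5.3
[-0.0336  0.0006  0.0282] [0. 0. 0.] rows 1.1
[-0.0138  0.      0.0116] [0. 0. 0.] rows 0.4
```

>>> servo_tool --deltas '[[[1,-0.04,0.126,0.062,-0.039,-0.347,-0.243],[1,-0.04,0.126,0.062,-0.039,-0.347,-0.243],[1,-0.04,0.126,0.062,-0.039,-0.347,-0.243],[1,-0.04,0.126,0.062,-0.039,-0.347,-0.243],[1,-0.04,0.126,0.062,-0.039,-0.347,-0.243],[1,-0.04,0.126,0.062,-0.039,-0.347,-0.243],[1,-0.04,0.126,0.062,-0.039,-0.347,-0.243],[1,-0.04,0.126,0.062,-0.039,-0.347,-0.243]]]' --force 25

```text
time_s: 22.42
ee_pos: [0.5605, 0.0479, 0.2212]
tool_rot: [0.745, 0.644, -0.13, 0.114]
ft_force: [-0.0, 0.2, -0.5]
grip_width: 0.0001
finger_force: 0.0
```

>>> servo_tool --deltas '[[[1,-0.069,0.068,0.199,0,-0.349,0],[1,-0.069,0.068,0.199,0,-0.349,0],[1,-0.069,0.068,0.199,0,-0.349,0],[1,-0.069,0.068,0.199,0,-0.349,0],[1,-0.069,0.068,0.199,0,-0.349,0],[1,-0.069,0.068,0.199,0,-0.349,0],[1,-0.069,0.068,0.199,0,-0.349,0],[1,-0.069,0.068,0.199,0,-0.349,0]]]'

```text
time_s: 23.08
ee_pos: [0.6089, -0.093, 0.0577]
tool_rot: [0.711, 0.615, -0.258, 0.224]
ft_force: [0.5, 0.2, 1.2]
grip_width: 0.0001
finger_force: 0.0
```

>>> servo_tool --deltas '[[[1,-0.007,0,0.006,0,0,0],[1,-0.014,0,0.012,0,0,0],[1,-0.021,0,0.018,0,0,0],[1,-0.027,0,0.023,0,0,0],[1,-0.03,0,0.025,0,0,0],[1,-0.032,0,0.027,0,0,0],[1,-0.0335,0,0.028,0,0,0],[1,-0.0335,0,0.028,0,0,0]]]'

```text
time_s: 23.75
ee_pos: [0.6023, -0.1366, 0.0565]
tool_rot: [0.711, 0.615, -0.258, 0.223]
ft_force: [-0.2, -0.3, -0.3]
grip_width: 0.0001
finger_force: 0.0
```

Run:
```python
from h import *
plan([])
```

```text
t 23.75 p [ 0.6023 -0.1366  0.0565] q [-0.15  0.49  1.83 -0.85  1.02  0.53] w 0.0001 F [-0.2 -0.3 -0.3]
```

Now push gently in small steps and watch the force.

>>> servo_tool --deltas '[[[1,-0.0008,0,0.0006,0,0,0],[1,-0.0016,0,0.0013,0,0,0],[1,-0.0023,0,0.002,0,0,0],[1,-0.003,0,0.0026,0,0,0],[1,-0.0038,0,0.0032,0,0,0],[1,-0.0046,0,0.0038,0,0,0],[1,-0.0046,0,0.0038,0,0,0],[1,-0.0046,0,0.0038,0,0,0]]]'

```text
time_s: 24.42
ee_pos: [0.6016, -0.1421, 0.0565]
tool_rot: [0.711, 0.615, -0.258, 0.223]
ft_force: [-0.2, 1.8, -0.8]
grip_width: -0.0004
finger_force: 0.5
```

>>> servo_tool --deltas '[[[1,-0.0008,0,0.0006,0,0,0],[1,-0.0016,0,0.0013,0,0,0],[1,-0.0023,0,0.002,0,0,0],[1,-0.0023,0,0.002,0,0,0],[1,-0.0023,0,0.002,0,0,0],[1,-0.0023,0,0.002,0,0,0],[1,-0.0023,0,0.002,0,0,0],[1,-0.0023,0,0.002,0,0,0]]]'

```text
time_s: 25.08
ee_pos: [0.6026, -0.1431, 0.0565]
tool_rot: [0.711, 0.616, -0.255, 0.224]
ft_force: [2.6, 8.4, 0.9]
grip_width: 0.0002
finger_force: 4.5
```

>>> servo_tool --deltas '[[[1,-0.0008,0,0.0006,0,0,0],[1,-0.0016,0,0.0013,0,0,0],[1,-0.0023,0,0.002,0,0,0],[1,-0.0023,0,0.002,0,0,0],[1,-0.0023,0,0.002,0,0,0],[1,-0.0023,0,0.002,0,0,0],[1,-0.0023,0,0.002,0,0,0],[1,-0.0023,0,0.002,0,0,0]]]'

```text
time_s: 25.75
ee_pos: [0.6034, -0.1437, 0.0566]
tool_rot: [0.711, 0.617, -0.253, 0.224]
ft_force: [3.8, 16.9, 3.0]
grip_width: -0.0001
finger_force: 8.9
```

>>> servo_tool --deltas '[[[1,-0.0015,0,0.0013,0,0,0],[1,-0.003,0,0.0026,0,0,0],[1,-0.004,0,0.0034,0,0,0],[1,-0.004,0,0.0034,0,0,0],[1,-0.004,0,0.0034,0,0,0],[1,-0.004,0,0.0034,0,0,0],[1,-0.004,0,0.0034,0,0,0],[1,-0.004,0,0.0034,0,0,0]]]'

```text
time_s: 26.42
ee_pos: [0.6034, -0.1442, 0.0566]
tool_rot: [0.712, 0.617, -0.249, 0.223]
ft_force: [1.6, 37.0, 9.5]
grip_width: -0.0
finger_force: 18.3
```

>>> servo_tool --deltas '[[[1,0.005,0,-0.01,0,0,0],[1,0.01,0,-0.03,0,0,0],[1,0.015,0,-0.07,0,0,0],[1,0.02,0,-0.11,0,0,0],[0,0.02,0,-0.15,0,0,0],[-0.5,0.02,0,-0.19,0,0,0],[-0.5,0.02,0,-0.22,0,0,0],[-0.5,0.02,0,-0.22,0,0,0]]]'

```text
time_s: 27.08
ee_pos: [0.6258, 0.0047, 0.2195]
tool_rot: [0.711, 0.615, -0.254, 0.228]
ft_force: [0.0, 0.1, 1.4]
grip_width: 0.048
finger_force: 0.0
```

Run:
```python
from h import *
y=-22.3
plan([([.52,.12,.24],y,10),([.4476,.2047,.17],y,0),([.4476,.2047,.071],y,0)])
```

```text
t 27.08 p [0.6258 0.0047 0.2195] q [ 0.07  0.34  1.68 -0.7   1.35  0.46] w 0.048 F [0.  0.1 1.4]
[ 0.0624 -0.1206 -0.0805] [0.117 0.517 0.224] rows 4.6
[ 0.0623 -0.0991  0.0601] [0.    0.175 0.   ] rows 3.2
[0.    0.    0.099] [0. 0. 0.] rows 2.4
```

>>> servo_tool --deltas '[[[-0.5,0.062,-0.121,-0.081,0.117,0.517,0.224],[-0.5,0.062,-0.121,-0.081,0.117,0.517,0.224],[-0.5,0.062,-0.121,-0.081,0.117,0.517,0.224],[-0.5,0.062,-0.121,-0.081,0.117,0.517,0.224],[-0.5,0.062,-0.121,-0.081,0.117,0.517,0.224],[-0.5,0.062,-0.121,-0.081,0.117,0.517,0.224],[-0.5,0.062,-0.121,-0.081,0.117,0.517,0.224],[-0.5,0.062,-0.121,-0.081,0.117,0.517,0.224]]]'

```text
time_s: 27.75
ee_pos: [0.5169, 0.1166, 0.2337]
tool_rot: [0.828, 0.553, -0.079, 0.045]
ft_force: [-0.4, 0.1, -0.2]
grip_width: 0.0641
finger_force: 0.0
```

>>> servo_tool --deltas '[[[-0.5,0.062,-0.099,0.06,0,0.175,0],[-0.5,0.062,-0.099,0.06,0,0.175,0],[-0.5,0.062,-0.099,0.06,0,0.175,0],[-0.5,0.062,-0.099,0.06,0,0.175,0],[-0.5,0.062,-0.099,0.06,0,0.175,0],[-0.5,0.062,-0.099,0.06,0,0.175,0],[-0.5,0.062,-0.099,0.06,0,0.175,0],[-0.5,0.062,-0.099,0.06,0,0.175,0]]]'

```text
time_s: 28.42
ee_pos: [0.4459, 0.2016, 0.1668]
tool_rot: [0.832, 0.555, -0.004, -0.003]
ft_force: [-0.6, -0.9, -0.3]
grip_width: 0.0639
finger_force: 0.0
```

Run:
```python
from h import *
y=-22.3
plan([([.4476,.2047,.071],y,0)])
im=arm.read_camera("wrist"); M=P("wrist"); cv2.imwrite("pics/E.png",im[:,:,::-1])
for q in ([.4476,.2047,.078],): 
    w=M@np.r_[q,1]; print(w[:2]/w[2])
v=int(w[1]/w[2])
for r in (v-15,v,v+15):
  print(r,[(u,im[r,u].tolist()) for u in range(220,420) if np.abs(im[r,u].astype(int)-im[r,u-1]).sum()>50])
```

```text
t 28.42 p [0.4459 0.2016 0.1668] q [ 0.22 -0.03  2.1   0.    1.08  0.61] w 0.0639 F [-0.6 -0.9 -0.3]
[0.0038 0.0012 0.0958] [-0.009  0.003 -0.005] rows 2.3
[322.84976635 251.67764398]
236 [(292, [165, 121, 75]), (293, [67, 74, 78]), (344, [113, 96, 79]), (345, [190, 137, 80]), (346, [224, 157, 82])]
251 [(293, [93, 86, 79]), (344, [137, 110, 78]), (345, [207, 154, 83])]
266 [(293, [132, 104, 73]), (294, [75, 81, 79]), (344, [165, 132, 85]), (345, [229, 179, 92])]
```

>>> servo_tool --deltas '[[[-0.5,0.004,-0.0013,0.03,-0.009,0.003,-0.005],[-0.5,0.004,-0.0013,0.06,-0.009,0.003,-0.005],[-0.5,0.004,-0.0013,0.085,-0.009,0.003,-0.005],[-0.5,0.004,-0.0013,0.096,-0.009,0.003,-0.005],[-0.5,0.004,-0.0013,0.096,-0.009,0.003,-0.005],[-0.5,0.004,-0.0013,0.096,-0.009,0.003,-0.005],[0,0.004,-0.0013,0.096,-0.009,0.003,-0.005],[0,0.004,-0.0013,0.096,-0.009,0.003,-0.005]]]' --force 30

```text
time_s: 29.13
ee_pos: [0.445, 0.2066, 0.0716]
tool_rot: [0.83, 0.557, 0.001, -0.0]
ft_force: [0.1, 0.5, 0.6]
grip_width: 0.0432
finger_force: 0.0
```

>>> servo_tool --deltas '[[[1,0,0,0,0,0,0],[1,0,0,0,0,0,0],[1,0,0,0,0,0,0],[1,0,0,0,0,0,0],[1,0,0,0,0,0,0],[1,0,0,0,0,0,0],[1,0,0,0,0,0,0],[1,0,0,0,0,0,0]]]'

```text
time_s: 29.8
ee_pos: [0.4448, 0.2066, 0.0714]
tool_rot: [0.83, 0.558, 0.001, 0.0]
ft_force: [0.3, -1.7, 6.6]
grip_width: 0.0315
finger_force: 34.1
```

Run:
```python
from h import *
s=arm.observe();p=s["ee_pos"]
plan([(p+[0,0,.18],-22.3,0),([.54,.03,.31],-60,0),([.60,-.12,.30],-98,0),([.599,-.1694,.28],-98,0)])
```

```text
t 29.8 p [0.4448 0.2066 0.0714] q [0.23 0.12 2.15 0.   0.87 0.62] w 0.0315 F [ 0.3 -1.7  6.6]
[ 0.0002  0.0002 -0.18  ] [ 0.001 -0.001  0.001] rows 4.3
[-0.1273  0.1551 -0.0586] [0.    0.    0.658] rows 5.3
[-0.023   0.1599  0.01  ] [0.    0.    0.663] rows 5.3
[0.0059 0.0491 0.02  ] [0. 0. 0.] rows 1.3
```

>>> servo_tool --deltas '[[[1,0,0,-0.03,0,0,0],[1,0,0,-0.07,0,0,0],[1,0,0,-0.11,0,0,0],[1,0,0,-0.15,0,0,0],[1,0,0,-0.18,0,0,0],[1,0,0,-0.2,0,0,0],[1,0,0,-0.22,0,0,0],[1,0,0,-0.22,0,0,0]]]'

```text
time_s: 30.47
ee_pos: [0.4453, 0.2069, 0.2943]
tool_rot: [0.83, 0.557, 0.003, 0.001]
ft_force: [0.8, 0.0, -0.1]
grip_width: 0.0313
finger_force: 33.8
```

>>> servo_tool --deltas '[[[1,-0.127,0.155,-0.02,0,0,0.658],[1,-0.127,0.155,-0.02,0,0,0.658],[1,-0.127,0.155,-0.02,0,0,0.658],[1,-0.127,0.155,-0.02,0,0,0.658],[1,-0.127,0.155,-0.02,0,0,0.658],[1,-0.127,0.155,-0.02,0,0,0.658],[1,-0.127,0.155,-0.02,0,0,0.658],[1,-0.127,0.155,-0.02,0,0,0.658]]]'

```text
time_s: 31.13
ee_pos: [0.5384, 0.0301, 0.3071]
tool_rot: [0.966, 0.259, -0.003, -0.001]
ft_force: [0.2, -0.4, -1.5]
grip_width: 0.0314
finger_force: 33.8
```

>>> servo_tool --deltas '[[[1,-0.023,0.16,0.01,0,0,0.663],[1,-0.023,0.16,0.01,0,0,0.663],[1,-0.023,0.16,0.01,0,0,0.663],[1,-0.023,0.16,0.01,0,0,0.663],[1,-0.023,0.16,0.01,0,0,0.663],[1,-0.023,0.16,0.01,0,0,0.663],[1,-0.023,0.16,0.01,0,0,0.663],[1,-0.023,0.16,0.01,0,0,0.663]]]'

```text
time_s: 31.8
ee_pos: [0.599, -0.1186, 0.2982]
tool_rot: [0.998, -0.067, -0.002, -0.0]
ft_force: [1.4, 0.4, -0.6]
grip_width: 0.0315
finger_force: 33.8
```

Run:
```python
from h import *
plan([([.599,-.1694,.28],-98,0),([.599,-.1694,.20],-98,0)])
im=arm.read_camera("wrist"); cv2.imwrite("pics/F.png",im[:,:,::-1]); M=P("wrist"); np.save("F.npy",M)
a=np.radians(-98); X=np.array([np.cos(a),np.sin(a)]);Y=np.array([-X[1],X[0]]); r=np.array([.599,-.1694])
for yy in (.04,.06,.08,.1):
    w=M@np.r_[r+Y*yy,.17,1]; u,v=w[:2]/w[2]; print(yy,"pred",u.round(1),v.round(1))
    v=int(round(v)) 
    if 0<=v<480: print([(k,im[v,k].tolist()) for k in range(max(1,int(u)-50),min(640,int(u)+50)) if np.abs(im[v,k].astype(int)-im[v,k-1]).sum()>45])
```

```text
t 31.8 p [ 0.599  -0.1186  0.2982] q [-0.36  0.12  1.7  -0.    1.33  1.34] w 0.0315 F [ 1.4  0.4 -0.6]
[0.0069 0.0504 0.0181] [-0.     0.004  0.005] rows 1.3
[0.   0.   0.08] [0. 0. 0.] rows 1.9
0.04 pred 394.7 171.9
[(387, [126, 101, 74]), (391, [159, 150, 134]), (401, [219, 205, 185]), (404, [171, 156, 137]), (405, [151, 114, 70]), (412, [141, 99, 54]), (413, [68, 39, 17]), (416, [91, 55, 23]), (417, [119, 70, 31]), (430, [158, 149, 136]), (431, [208, 199, 186])]
0.06 pred 396.5 141.9
[(389, [110, 96, 78]), (392, [143, 134, 121]), (393, [160, 151, 135]), (406, [184, 171, 153]), (407, [168, 136, 102]), (408, [171, 119, 59]), (415, [107, 69, 37]), (416, [70, 41, 19]), (419, [105, 62, 29]), (433, [159, 150, 132]), (434, [207, 199, 182])]
0.08 pred 398.5 110.5
[(391, [116, 98, 81]), (396, [175, 163, 147]), (409, [152, 142, 128]), (410, [57, 26, 7]), (432, [74, 54, 42]), (433, [89, 80, 68]), (436, [138, 135, 127]), (437, [184, 183, 175])]
0.1 pred 400.5 77.7
[(393, [129, 102, 77]), (397, [155, 145, 131]), (398, [173, 162, 145]), (411, [182, 169, 151]), (412, [158, 130, 100]), (413, [151, 105, 50]), (423, [107, 75, 40]), (424, [69, 45, 26]), (425, [33, 16, 6]), (435, [61, 47, 39]), (436, [89, 79, 67]), (439, [124, 119, 109]), (440, [172, 171, 162]), (446, [164, 161, 152]), (447, [113, 110, 102]), (448, [75, 71, 65])]
```

>>> servo_tool --deltas '[[[1,0.003,0.025,0.005,0,0.004,0.005],[1,0.007,0.045,0.01,0,0.004,0.005],[1,0.007,0.0514,0.015,0,0.004,0.005],[1,0.007,0.0514,0.018,0,0.004,0.005],[1,0.007,0.0514,0.018,0,0.004,0.005],[1,0.007,0.0514,0.018,0,0.004,0.005],[1,0.007,0.0514,0.018,0,0.004,0.005],[1,0.007,0.0514,0.018,0,0.004,0.005]]]'

```text
time_s: 32.52
ee_pos: [0.5994, -0.1709, 0.2817]
tool_rot: [0.997, -0.071, 0.001, 0.0]
ft_force: [-0.2, -0.5, -1.8]
grip_width: 0.0317
finger_force: 33.7
```

Run:
```python
from h import *
plan([([.5989,-.1704,.19],-98,0),([.5989,-.1704,.175],-98,0)])
```

```text
t 32.52 p [ 0.5994 -0.1709  0.2817] q [-0.44  0.15  1.69  0.    1.3   1.27] w 0.0317 F [-0.2 -0.5 -1.8]
[-0.0008 -0.0004  0.0917] [ 0.    -0.002 -0.003] rows 2.2
[0.    0.    0.015] [0. 0. 0.] rows 0.4
```

>>> servo_tool --deltas '[[[1,-0.001,0,0.015,0,-0.002,-0.003],[1,-0.001,0,0.03,0,-0.002,-0.003],[1,-0.001,0,0.045,0,-0.002,-0.003],[1,-0.001,0,0.06,0,-0.002,-0.003],[1,-0.001,0,0.075,0,-0.002,-0.003],[1,-0.001,0,0.085,0,-0.002,-0.003],[1,-0.001,0,0.091,0,-0.002,-0.003],[1,-0.001,0,0.091,0,-0.002,-0.003]]]'

```text
time_s: 33.18
ee_pos: [0.5974, -0.1711, 0.1879]
tool_rot: [0.998, -0.07, -0.002, -0.001]
ft_force: [0.6, -0.1, -1.8]
grip_width: 0.0318
finger_force: 33.7
```

>>> servo_tool --deltas '[[[1,0,0,0.003,0,0,0],[1,0,0,0.006,0,0,0],[1,0,0,0.009,0,0,0],[1,0,0,0.012,0,0,0],[1,0,0,0.014,0,0,0],[1,0,0,0.015,0,0,0],[1,0,0,0.016,0,0,0],[1,0,0,0.016,0,0,0]]]'

```text
time_s: 33.85
ee_pos: [0.5983, -0.1717, 0.174]
tool_rot: [0.998, -0.07, -0.0, 0.0]
ft_force: [-0.3, 0.7, -1.6]
grip_width: 0.0315
finger_force: 33.7
```

>>> servo_tool --deltas '[[[1,0,0,0.0005,0,0,0],[1,0,0,0.001,0,0,0],[1,0,0,0.0015,0,0,0],[1,0,0,0.002,0,0,0],[1,0,0,0.0025,0,0,0],[1,0,0,0.0025,0,0,0],[1,0,0,0.0025,0,0,0],[1,0,0,0.0025,0,0,0]]]'

```text
time_s: 34.52
ee_pos: [0.5984, -0.1717, 0.1722]
tool_rot: [0.998, -0.07, -0.0, 0.0]
ft_force: [-1.6, -0.0, 1.6]
grip_width: 0.0315
finger_force: 34.0
```

>>> servo_tool --deltas '[[[0.1,0,0,0,0,0,0],[0,0,0,0,0,0,0],[-0.1,0,0,0,0,0,0],[-0.2,0,0,0,0,0,0],[-0.3,0,0,0,0,0,0],[-0.3,0,0,0,0,0,0],[-0.3,0,0,0,0,0,0],[-0.3,0,0,0,0,0,0]]]'

```text
time_s: 35.18
ee_pos: [0.5983, -0.1717, 0.1716]
tool_rot: [0.998, -0.07, -0.0, 0.0]
ft_force: [1.2, 0.2, 0.8]
grip_width: 0.0553
finger_force: 0.0
```

>>> servo_tool --deltas '[[[-0.3,0,0,-0.005,0,0,0],[-0.3,0,0,-0.015,0,0,0],[-0.3,0,0,-0.03,0,0,0],[-0.3,0,0,-0.05,0,0,0],[-0.3,0,0,-0.075,0,0,0],[-0.3,0,0,-0.1,0,0,0],[-0.3,0,0,-0.12,0,0,0],[-0.3,0,0,-0.12,0,0,0]]]'

```text
time_s: 35.85
ee_pos: [0.6006, -0.1726, 0.2994]
tool_rot: [0.998, -0.07, 0.005, 0.002]
ft_force: [0.7, -0.3, 1.3]
grip_width: 0.0557
finger_force: 0.0
```

Run:
```python
from h import *
plan([])
T,S=P("top"),P("scene"); r=np.array([.5985,-.1705,.178,1])
for c,M in (("scene",S),("top",T),("wrist",P("wrist"))):
    im=arm.read_camera(c); cv2.imwrite(f"pics/end_{c}.png",im[:,:,::-1]); w=M@r; u,v=(w[:2]/w[2]).astype(int)
    print(c,"sign top pred",u,v,im[max(0,v-1):v+2,u-1:u+2].reshape(-1,3).mean(0).round(),[(np.round(d["at"]),round(d["confidence"],2)) for n in("sign","jar_a") for d in arm.search_frame(c,n)[:4]])
im=arm.read_camera("wrist")
M=P("wrist");w=M@r;u,v=(w[:2]/w[2]).astype(int)
print([(k,im[v,k].tolist()) for k in range(u-60,u+60) if np.abs(im[v,k].astype(int)-im[v,k-1]).sum()>45])
```

```text
t 35.85 p [ 0.6006 -0.1726  0.2994] q [-0.44  0.14  1.67 -0.    1.32  1.27] w 0.0557 F [ 0.7 -0.3  1.3]
scene sign top pred 240 246 [95. 95. 91.] [(array([251., 242.]), 0.69), (array([283., 224.]), 0.51), (array([207., 464.]), 0.75), (array([208., 433.]), 0.65)]
top sign top pred 382 220 [63. 57. 50.] [(array([315., 178.]), 0.53), (array([235., 436.]), 0.23)]
wrist sign top pred 318 245 [90. 89. 84.] [(array([238., 320.]), 0.93), (array([120.,  16.]), 0.53), (array([416.,   4.]), 0.47)]
[(276, [201, 148, 79]), (277, [154, 110, 59]), (296, [108, 94, 79]), (343, [134, 102, 64]), (363, [126, 110, 83]), (364, [162, 154, 135]), (365, [180, 176, 161]), (366, [157, 157, 148])]
```

Run:
```python
from h import *
print(arm.sign_off())
```

```text
the job is handed in; nothing more can be done
None
```

I handed the job in at about 36 s. Both amber jars were upright in the tray when I last looked, just before a final gentle push on the grip. The tray did not move under that 37 N push, so it is home against the stop, and the sign hangs astride the rail, released.

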